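# Clamp the centrifuge spindle and hold the opened circlip at its groove

## Robot

A 6-joint arm with a two-finger parallel gripper is mounted at the origin on the work surface. World frame = base frame: x ahead of the robot, y to its left, z up, the work surface at z = 0. Lengths are in m, angles in rad, forces in N, time in s.
With the tool pointing down it reaches from about 0.375 to 0.9 m from the base axis. Payload 3.1 kg.
Tool frame: the origin (TCP) lies midway between the tips of the shut fingers; the grasp point (between the pads) lies pinch_z behind it (pinch_z is the distance from the TCP to the grasp point, in m); y points along the fingers, z is the direction in which the jaws open and shut, and the axes are right-handed (so a half turn about y gives the same grasp; the last joint's range is limited). The gripper opens to 87 mm and grips with 3 to 60 N. Pads are 19 mm wide; open, the fingers measure 117 mm over their backs; the gripper's body (75 mm by 190 mm) begins 51 mm behind the grasp point.
Start: joints at [-1.516, 0.527, 1.433, -0, 1.181, -0.178], TCP at [0.144, -0.608, 0.223] pointing down, gripper open.
Joint ranges: [-3.08, 3.08], [-0.75, 2.2], [0.22, 2.44], [-1.43, 4.57], [0, 2.65], [-2.85, 2.85]. Speed limits (rad/s): [2.79, 2.79, 3.14, 3.14, 3.14, 3.14].

## Interface

Orientations are given as a unit quaternion [x, y, z, w].
In Python, from rig import get_obs, camera, hand_in, pinch_z gives the robot as it stands. The module is installed in compiled form; this text tells all that it offers.
- The arm moves only by the tool arm_command, never from a script. Its argument "plan" is a list of rows, each a list of 2 entries, a list of its own where there are three numbers: the shift along the world's x, y, z in units of 25 mm (1.0 is 25 mm), then the turn about the world's z in units of 5 degrees (1.0 is 5 degrees). A call has 1 to 5 rows; each row is the pose to reach, as a shift and turn from the pose commanded when the call began; what a row does not reach only later rows make up. A row lasts 1/10 s, in which the tool goes at most 50 mm and 8.59 degrees, less where a joint would pass 70% of its speed; a pose out of reach is approached as far as the arm can. A call with a gripper value outside its range is refused whole. "fingers" is the opening, from -1 (shut) to 1 (fully open), set as the call begins (left out, the last holds). The fingers move at their own pace and stop on an object; "force" is the grip in N (left out, the last holds). Time passes only in rows, so rows that repeat a pose let the fingers close. It gives the time, the measured TCP pose, the force and the opening at its end, in the units of the state.
- get_obs(): the state, without advancing time (a new reading comes with each control period).
- camera(name): name is "side" or "top" or "wrist"; returns a dict with "pixels" (420x560x3 uint8, red, green, blue), "camera_matrix" (3x3 intrinsics, pixels), "R" (3x3) and "t" (3): a world point X has camera coordinates R X + t. Camera axes: x right, y down, z forward; pixel columns grow to the right and rows downward; lengths in m; the calibration is good to about 2 mm. A picture is of the moment at which its call begins. There is no depth.
- hand_in(): hands the job in, once; it reports no verdict.
The state is a dict: "time": time; "q": joint angles; "joint_velocities": joint speeds; "joint_torque": joint torques, N m; "position": TCP position; "tool_rot": TCP orientation; "ft_force": force on the tool from outside, world axes, zero at the start; "moment": the same for the moment, N m; "grip_width": finger opening in m.
Only numpy, scipy, OpenCV 4.12 (cv2) and the standard library are available. Lean on these libraries where they do the work, as an engineer would, in place of code of your own. Each camera call takes 0.05 s, during which the arm holds its last target.

## Task

Crank the vise shut so that the spindle standing in it is clamped firmly, then pick up the circlip pliers lying across the tray by squeezing their two handles, which spreads the ring on their tips. Slip the opened ring over the end of the spindle and down until it lies level and lightly on the bearing, at the groove. Finish there, still holding the pliers squeezed so that the ring stays spread around the groove without gripping the shaft, and leave the tip box, pipette and bottle alone.

Things in the scene. Friction and masses are not known exactly. Their poses are not given: they have to be found in the camera images.
- vise: Grey cast-iron machine vise, fixed to the bench: bed 170 x 90 x 24 mm with a clamping lug each side (to y = +-66, 11 high), jaws 88 wide reaching up to z = 61 mm. Origin: centre of the bed's underside; x runs along the screw from the crank end (-x) to the fixed jaw (+x), z up. The fixed jaw's face is at x = +40 mm.
- vise_crank (a joint): Crank turn in rad about the vise's +x axis (clockwise seen from the crank end tightens). At 0 the arm points level to the vise's +y, at 1.57 up, at 3.14 level to -y; starts at 0.05 to 0.9, end stop 3.35. 10 mm of jaw travel per turn; the jaw meets the spindle at about 2.76, then 0.2 more clamps it firmly. Needs 3 N at the knob, 5 to 8 N when tight; self-locking.
- crank_knob (a point): Middle of the crank's knob: black round handle 15 mm in diameter, 36 mm long, parallel to the screw (along the vise's x), outermost on the crank. It spins freely on its pin, so it can stay pinched from above, across the vise's y, while the crank turns. It runs on a circle of 40 mm radius around point crank_axis.
- crank_axis (a point): Point on the crank's axis in the plane of the knob's middle: vise frame (-119.5, 0, 42) mm.
- vise_jaw: Moving jaw of the vise, 34 mm thick, 84 to 88 wide, z = 24 to 61 mm; driven along the vise's +x by the crank towards the spindle. Its origin is not on the jaw (it lies at the vise's origin plus the travel).
- spindle: Aluminium centrifuge spindle, 0.45 to 0.7 kg, standing loose and upright on the vise's bed (24 mm above the bench) between the jaws. Origin: centre of its underside. From below: square foot 30 x 30 x 44 mm, collar, steel ball bearing 68 in diameter from z = 50 to 65, groove 37 in diameter from 65 to 69, shaft end 40 in diameter from 69 to 81, bevelled to 34 at the top, 84.
- groove (a point): Middle of the groove on the spindle's axis, 2 mm above the bearing's upper face, 17 mm below the shaft's top.
- shaft_top (a point): Centre of the spindle's top face; 108 mm above the bench.
- tray: Stainless open tray 116 (x) x 190 (y) x 45 mm high, 3 mm walls, fixed to the bench. Origin: centre of its underside. The pliers lie across its two long rims.
- pliers: External circlip pliers, tips bent 90 degrees down, 0.19 kg, 175 mm long, lying level across the tray. Origin: at the pivot's underside; +x from pivot to tips, handles to -x, z up. Black handle sleeves from x = -35 to -118 mm, z = 0 to 14, open in a V; jaws reach x = 58. The tips (x = 55) go down to z = -21 and carry the ring, which stays on them. Squeezing the handles opens the tips.
- pliers_left (a joint): Half the squeeze of the pliers in rad: the left (+y) handle's turn about the pivot; the right one mirrors it. 0: handles open, ring relaxed; 0.225: stop screw met, ring fully spread (meant to be held against it). Spring and ring resist with about 4 N per finger at first, 12 N at the stop when squeezed at handle_grip.
- handle_grip (a point): Middle between the two handles, 50 mm behind the pivot, 7 mm above the pliers' underside (52 mm above the bench). Width over the handles here 56 mm open (61 mm 11 mm further back), 32 mm at the stop, where their outer faces are parallel to the pliers' x. While squeezed by flat fingers the pliers creep some 3 mm forward (+x) in the grip, as the handles swing.
- ring_mid (a point): Centre of the spread ring's opening, in the middle of its thickness: in the pliers' frame (72, 0, -20) mm, within 1 mm at any squeeze.
- ring: Dark steel snap ring (its back part), 2.5 mm thick, a C some 49 mm across with its gap and lugs on the pliers' tips; opening 37 mm in diameter relaxed (will not go over the shaft), nearly round and 43.5 mm at the stop (over 40 from about 0.12 rad). Its plane is parallel to the pliers; body z is the ring's axis; the origin lies on the left rear of the ring.
- tip_box: Pipette tip box, 86 x 124 x 67 mm, lilac lid, standing on the bench; leave alone. Origin: centre of its underside.
- pipette: White pipette 255 mm long lying on the bench; leave alone. Origin on its underside near the middle, along x.
- reagent: White bottle 56 mm in diameter, 110 mm tall; leave alone. Origin: centre of its underside.
Mind the look-alikes: they are no part of the job. Leave any orange or red look-alike of the pliers alone.

How it is judged:
On the way, in this order (a step that is already met when the one before it is completed fails the run):
1. the vise is cranked until its jaw presses the spindle with over 15 N, the pliers still lying on the tray (contact force between vise_jaw and spindle above 15 N and contact force between pliers and tray above 0.3 N), for 0.2 s.
2. the ring, spread by the pliers, is held above the end of the spindle (z of ring_mid in the frame of shaft_top above 0.002 m and horizontal distance between ring_mid and shaft_top below 0.008 m and value of joint pliers_left above 0.12 rad), for 0.05 s.
At the end, for the whole second after the job is handed in: Spindle clamped (over 15 N); spread ring held coaxial with the shaft within 4 mm, level within 0.05 rad, between 2 mm below and 1 mm above the groove's middle; pliers squeezed to at least 0.14 rad by the fingers (over 5 N), pressing the spindle under 20 N, not on the vise (contact force between vise_jaw and spindle above 15 N and z of ring_mid in the frame of groove between -0.002 and 0.001 m and horizontal distance between ring_mid and groove below 0.004 m and angle between the z axis of ring and the z axis of spindle, either way round below 0.05 rad and value of joint pliers_left above 0.14 rad and contact force between pliers and the fingers above 5 N and contact force between pliers and spindle below 20 N and contact force between pliers and vise below 0.5 N and linear speed of pliers below 0.02 m/s); the arm keeps its last pose, push and grip.
It fails at once if the tip box, pipette or bottle is disturbed (moved over 25 mm) (distance of any of tip_box, pipette, reagent from where it was at the start of the episode above 0.025 m).
It also fails if it takes over 51 s, if anything falls off the work surface, if the arm or the gripper's body presses on something with over 40 N, if the wrist force passes 120 N, or if a joint passes its speed limit or range.

## Working session

There is one attempt and no reset: what is moved stays moved. The work goes in short steps, Python scripts to look and compute and a tool call to move; the robot and the scene stay as the last step left them, time stands still between calls to the robot, and variables do not carry over. Pictures are saved under pics/ and viewed, and the job is handed in when it is done.

Besides the shell and the picture viewer there is one more tool, called after ">>>" in YAML: its name, and indented under it one key for each argument. arm_command: Moves the arm, as the interface text tells. Its arguments: {"type":"object","properties":{"plan":{"type":"array"},"fingers":{"type":"number"},"force":{"type":"number"}},"required":["plan"]}

```bash
mkdir -p pics; ls
python3 - <<'E'
from rig import get_obs, camera, pinch_z
import cv2, numpy as np, pickle
print(pinch_z)
o=get_obs()
for k,v in o.items(): print(k,np.round(v,4))
D={}
for n in ["side","top","wrist"]:
    c=camera(n); D[n]=c
    cv2.imwrite(f"pics/{n}0.png",c["pixels"][:,:,::-1])
    print(n,np.round(c["camera_matrix"],1).tolist(),np.round(c["R"],3).tolist(),np.round(c["t"],3).tolist())
pickle.dump(D,open("d0.pkl","wb"))
print(get_obs()["time"])
E
```

```text
pics
0.0187
time 0.0
q [-1.5165  0.5285  1.4339 -0.      1.1814 -0.1786]
joint_velocities [ 0.0007  0.0004 -0.0013  0.0001  0.0008 -0.0005]
joint_torque [-3.00000e-04 -4.40040e+01 -1.76595e+01  6.33000e-02  5.82000e-02
 -2.00000e-04]
position [ 0.1442 -0.6074  0.2215]
tool_rot [-0.0821  0.7031 -0.7015  0.0822]
ft_force [0.8078 0.4297 0.3932]
moment [ 0.0633 -0.038  -0.082 ]
grip_width 0.0865
side [[526.6, 0.0, 279.8], [0.0, 526.6, 206.8], [0.0, 0.0, 1.0]] [[-0.853, -0.522, -0.017], [-0.345, 0.587, -0.733], [0.392, -0.619, -0.68]] [0.454, 0.207, 1.499]
top [[504.6, 0.0, 282.6], [0.0, 504.6, 204.4], [0.0, 0.0, 1.0]] [[0.015, -1.0, -0.021], [-0.998, -0.013, -0.062], [0.062, 0.021, -0.998]] [0.069, 0.512, 1.482]
wrist [[352.4, 0.0, 275.0], [0.0, 352.4, 201.8], [0.0, 0.0, 1.0]] [[0.23, -0.973, -0.001], [-0.934, -0.221, 0.28], [-0.273, -0.064, -0.96]] [-0.624, -0.034, 0.39]
0.15
```

View pics/top0.png

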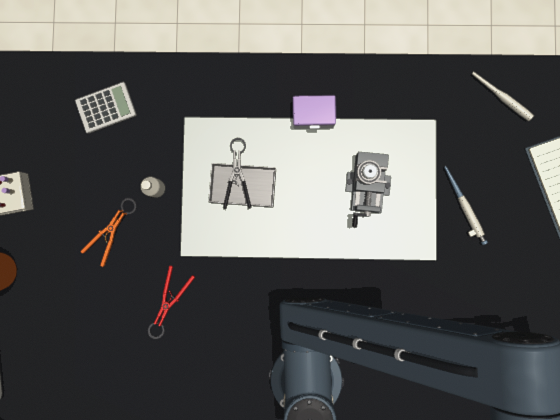

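View pics/side0.png

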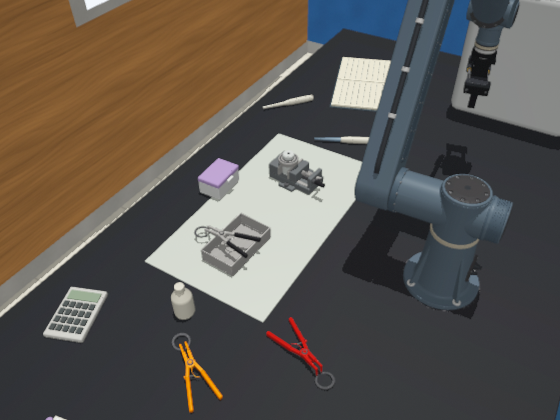

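View pics/wrist0.png

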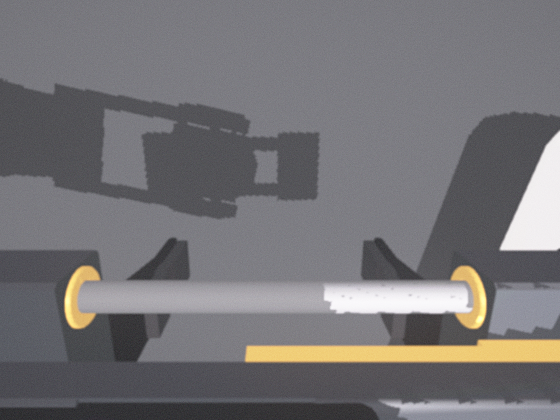

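Candidates for pliers in the top view: the grey pair with black handles on the tray (237,172), the orange pair (110,230), and the red pair (170,300). The description fits the black-handled pair on the tray. I'll check it in a close crop.

```bash
cat > h.py <<'E'
import numpy as np, cv2, pickle
def ray(c,u,v):
    K=np.array(c["camera_matrix"]);R=np.array(c["R"]);t=np.array(c["t"])
    d=R.T@np.linalg.solve(K,[u,v,1.]);o=-R.T@t
    return o,d
def onz(c,u,v,z):
    o,d=ray(c,u,v);return o+d*(z-o[2])/d[2]
def proj(c,X):
    x=np.array(c["R"])@np.array(X)+np.array(c["t"]);p=np.array(c["camera_matrix"])@x;return p[:2]/p[2]
def tri(c1,p1,c2,p2):
    o1,d1=ray(c1,*p1);o2,d2=ray(c2,*p2)
    d1/=np.linalg.norm(d1);d2/=np.linalg.norm(d2)
    s=np.linalg.lstsq(np.c_[d1,-d2],o2-o1,rcond=None)[0]
    a=o1+s[0]*d1;b=o2+s[1]*d2
    return (a+b)/2,np.linalg.norm(a-b)
def crop(c,name,u0,v0,w,h,s):
    im=c["pixels"][v0:v0+h,u0:u0+w,::-1]
    im=cv2.resize(np.ascontiguousarray(im),None,fx=s,fy=s,interpolation=cv2.INTER_CUBIC)
    for k in range(0,w,10): cv2.line(im,(k*s,0),(k*s,6 if (u0+k)%50 else 14),(0,255,255),1)
    for k in range(0,h,10): cv2.line(im,(0,k*s),(6 if (v0+k)%50 else 14,k*s),(0,255,255),1)
    cv2.imwrite(f"pics/{name}.png",im)
E
python3 - <<'E'
from h import *
D=pickle.load(open("d0.pkl","rb"))
crop(D["top"],"t_pl",200,130,90,90,6)
crop(D["top"],"t_vi",330,140,70,95,6)
crop(D["side"],"s_vi",260,135,75,65,8)
crop(D["side"],"s_pl",185,205,95,75,8)
E
```

```text
(no output)
```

View pics/t_pl.png

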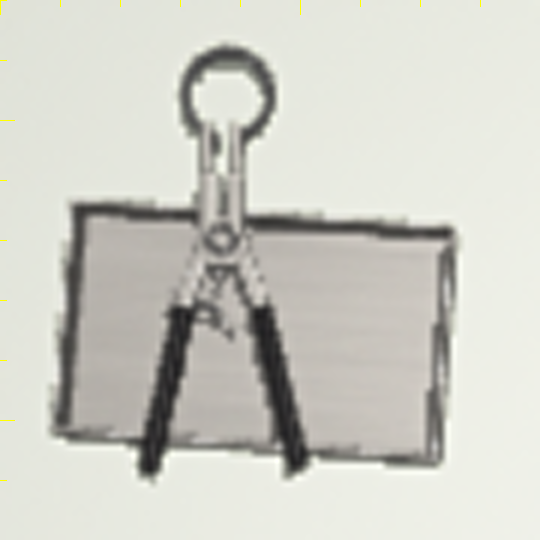

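View pics/t_vi.png

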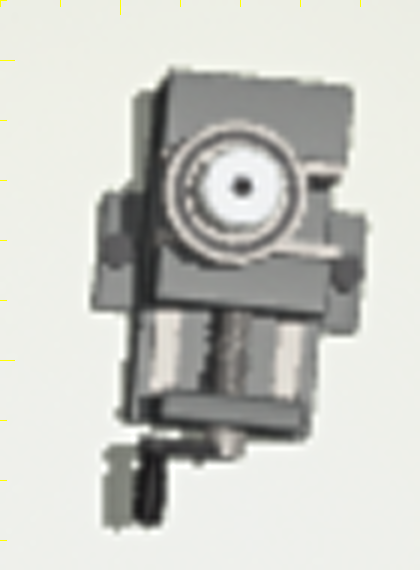

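View pics/s_vi.png

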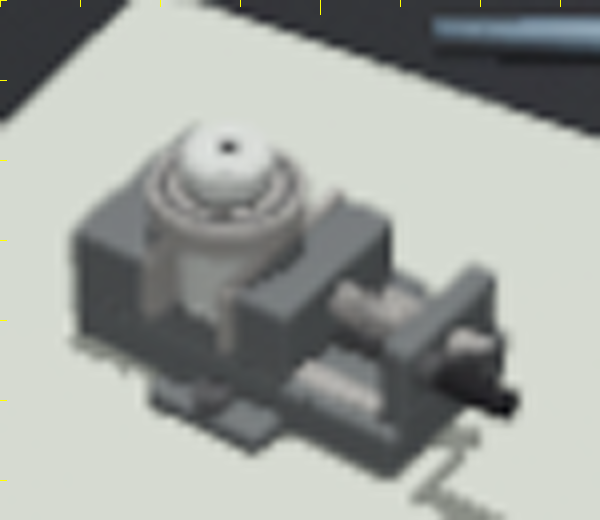

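View pics/s_pl.png

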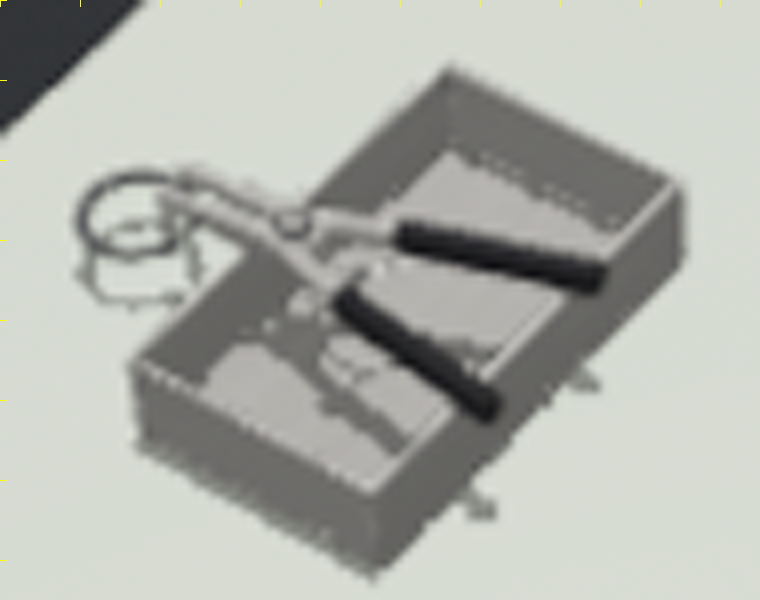

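Crop confirms: pliers with black sleeves on the tray (pivot ~(237,170), ring ~(238,146), handle ends (224.7,208)/(249,208)); vise with the shaft top at (370.2,171.2), knob ~(355,220).

Run:
```python
from h import *
from scipy.spatial.transform import Rotation as Ro
D=pickle.load(open("d0.pkl","rb"));T=D["top"];S=D["side"]
np.set_printoptions(precision=4,suppress=True)
print(Ro.from_quat([-0.0821,0.7031,-0.7015,0.0822]).as_matrix())
print("shaft top", onz(T,330+241/6,140+187/6,.108), onz(S,260+228/8,135+147/8,.108), tri(T,(330+241/6,140+187/6),S,(260+228/8,135+147/8)))
a=onz(T,330+172/6,140+70/6,.061);b=onz(T,330+352/6,140+88/6,.061);print("fixed jaw rear corners",a,b,np.linalg.norm(a-b),"yaw",np.degrees(np.arctan2(*(a-b)[[1,0]]))-90)
print("knob",onz(T,330+150/6,140+485/6,.055),onz(S,260+490/8,135+398/8,.055),tri(T,(330+148/6,140+490/6),S,(260+490/8,135+396/8)))
print("pivot",tri(T,(200+222/6,130+240/6),S,(185+292/8,205+222/8)))
print("ring",onz(T,200+228/6,130+95/6,.025),onz(S,185+135/8,205+213/8,.025))
print("hL end",onz(T,200+150/6,130+468/6,.055),onz(S,185+490/8,205+408/8,.055))
print("hR end",onz(T,200+295/6,130+466/6,.055),onz(S,185+597/8,205+276/8,.055))
# camera pose in tool frame
W=D["wrist"];R0=Ro.from_quat([-0.0821,0.7031,-0.7015,0.0822]).as_matrix();p=np.array([0.1442,-0.6074,.2215])
print("cam in tool",R0.T@(-W["R"].T@W["t"]-p), W["R"]@R0)
```

```text
[[-0.973  -0.0001  0.2308]
 [-0.2308  0.0023 -0.973 ]
 [-0.0004 -1.     -0.0022]]
shaft top [ 0.6014 -0.1694  0.108 ] [ 0.6008 -0.1707  0.108 ] (array([ 0.6008, -0.1695,  0.1089]), np.float64(0.0011331071001646534))
fixed jaw rear corners [ 0.6638 -0.1431  0.061 ] [ 0.6561 -0.2295  0.061 ] 0.08676781712562524 yaw -5.14093822742764
knob [ 0.4638 -0.1344  0.055 ] [ 0.4573 -0.139   0.055 ] (array([ 0.4586, -0.1345,  0.0589]), np.float64(0.006199002181381489))
pivot (array([0.6068, 0.2088, 0.0592]), np.float64(0.0006510202011161668))
ring [0.6835 0.211  0.025 ] [0.6846 0.2103 0.025 ]
hL end [0.4958 0.2417 0.055 ] [0.494 0.245 0.055]
hR end [0.4977 0.1715 0.055 ] [0.4965 0.1712 0.055 ]
cam in tool [-0.0761 -0.1621 -0.0004] [[ 0.0006 -0.0015  1.    ]
 [ 0.9599 -0.2805 -0.001 ]
 [ 0.2805  0.9599  0.0012]]
```

Top and side views agree within 2 mm. Moving near the vise for a close wrist view.

>>> arm_command:
  plan:
    - [[10.2,18.7,1.5],-3.7]
    - [[10.2,18.7,1.5],-3.7]
    - [[10.2,18.7,1.5],-3.7]
    - [[10.2,18.7,1.5],-3.7]
    - [[10.2,18.7,1.5],-3.7]
  fingers: 1
  force: 30

```text
time: 0.65
position: [0.2641, -0.3872, 0.24]
tool_rot: [0.032, 0.707, -0.706, -0.032]
ft_force: [0.5, -0.3, 1.2]
grip_width: 0.0869
```

>>> arm_command:
  plan:
    - [[5.4,9.9,0.8],0]
    - [[5.4,9.9,0.8],0]
    - [[5.4,9.9,0.8],0]
    - [[5.4,9.9,0.8],0]
    - [[5.4,9.9,0.8],0]

```text
time: 1.15
position: [0.3835, -0.1683, 0.258]
tool_rot: [-0.032, -0.706, 0.706, 0.032]
ft_force: [0.7, -0.7, 0.3]
grip_width: 0.0871
```

>>> arm_command:
  plan:
    - [[1,1.5,0.2],0]
    - [[1,1.5,0.2],0]

```text
time: 1.35
position: [0.41, -0.1283, 0.2634]
tool_rot: [0.03, 0.707, -0.706, -0.028]
ft_force: [-0.7, 0.2, -0.0]
grip_width: 0.0873
```

Run:
```python
from h import *
from rig import get_obs, camera
c=camera("wrist");pickle.dump(c,open("w1.pkl","wb"));cv2.imwrite("pics/w1.png",c["pixels"][:,:,::-1])
o=get_obs();print(o["position"],o["tool_rot"],o["time"],o["q"],o["ft_force"])
```

```text
[ 0.40888987 -0.13050516  0.26301862] [-0.02977765 -0.70634483  0.7066292   0.02941832] 1.4 [-5.70469180e-01  2.04028395e-01  1.84486399e+00 -1.02520397e-04
  1.09205864e+00  1.08411456e+00] [ 0.47303131  0.1983977  -0.30429014]
```

View pics/w1.png

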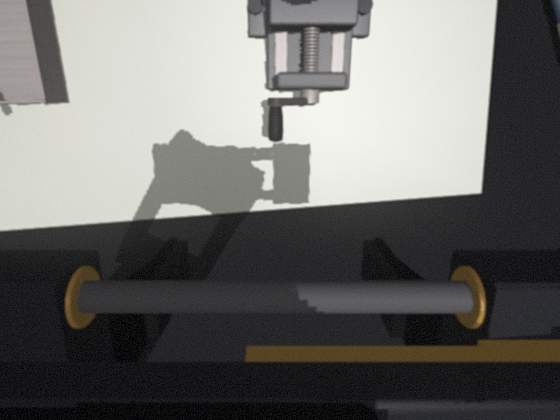

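Run:
```python
from h import *
c=pickle.load(open("w1.pkl","rb"))
crop(c,"w1c",230,0,150,150,4)
```

```text
(no output)
```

View pics/w1c.png

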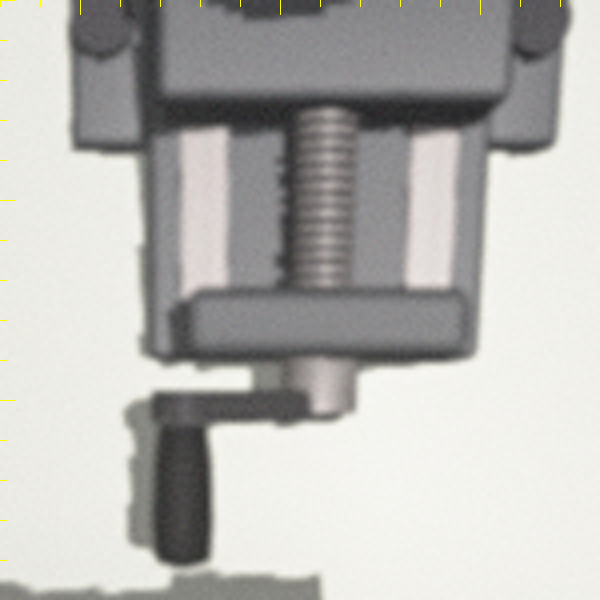

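Run:
```python
from h import *
from scipy.spatial.transform import Rotation as Ro
np.set_printoptions(precision=4,suppress=True)
c=pickle.load(open("w1.pkl","rb"));T=pickle.load(open("d0.pkl","rb"))["top"]
R=Ro.from_quat([-0.02977765,-0.70634483,0.7066292,0.02941832]).as_matrix();print("tool z",R[:,2],"yaw",np.degrees(np.arctan2(R[1,2],R[0,2])))
w=lambda x,y:(230+x/4,y/4)
# front plate top edge (z?), jaw top front edge z=.061
a=onz(c,*w(162,95),.061);b=onz(c,*w(505,97),.061);print("jaw edge",a,b,np.linalg.norm(a-b),np.degrees(np.arctan2(*(a-b)[[1,0]]))-90)
a=onz(c,*w(143,360),.0);b=onz(c,*w(478,357),.0)
# bed side edges
print("bed sides dir: lug corners")
a=onz(c,*w(75,148),.011);b=onz(c,*w(553,150),.011);print(a,b,np.linalg.norm(a-b),np.degrees(np.arctan2(*(a-b)[[1,0]]))-90,(a+b)/2)
print("screw axis pts", onz(c,*w(331,120),.047),onz(c,*w(325,285),.047),"collar",onz(c,*w(323,390),.047))
print("knob tri",tri(c,w(182,491),T,(355,140+488/6)))
for z in (.045,.05,.055,.06,.065,.07): print(z,onz(c,*w(182,491),z),"far",onz(c,*w(182,424),z),"near",onz(c,*w(182,562),z),"top",onz(T,355,140+488/6,z))
```

```text
tool z [-0.0836 -0.9965  0.0004] yaw -94.79796654526935
jaw edge [ 0.5541 -0.136   0.061 ] [ 0.5471 -0.2163  0.061 ] 0.08058334097031114 -5.035313165261613
bed sides dir: lug corners
[ 0.5526 -0.1118  0.011 ] [ 0.5414 -0.2402  0.011 ] 0.12892040295858773 -4.952721415205872 [ 0.547 -0.176  0.011]
screw axis pts [ 0.5478 -0.1769  0.047 ] [ 0.51   -0.1733  0.047 ] collar [ 0.4846 -0.1715  0.047 ]
knob tri (array([ 0.4627, -0.1335,  0.0599]), np.float64(0.0010168819596591923))
0.045 [ 0.4622 -0.1332  0.045 ] far [ 0.4792 -0.1346  0.045 ] near [ 0.4437 -0.1317  0.045 ] top [ 0.4627 -0.1356  0.045 ]
0.05 [ 0.4625 -0.1332  0.05  ] far [ 0.4793 -0.1346  0.05  ] near [ 0.4442 -0.1317  0.05  ] top [ 0.4626 -0.135   0.05  ]
0.055 [ 0.4628 -0.1332  0.055 ] far [ 0.4793 -0.1346  0.055 ] near [ 0.4448 -0.1317  0.055 ] top [ 0.4624 -0.1344  0.055 ]
0.06 [ 0.4631 -0.1332  0.06  ] far [ 0.4794 -0.1346  0.06  ] near [ 0.4453 -0.1318  0.06  ] top [ 0.4623 -0.1338  0.06  ]
0.065 [ 0.4634 -0.1332  0.065 ] far [ 0.4795 -0.1346  0.065 ] near [ 0.4459 -0.1318  0.065 ] top [ 0.4621 -0.1332  0.065 ]
0.07 [ 0.4637 -0.1333  0.07  ] far [ 0.4796 -0.1346  0.07  ] near [ 0.4464 -0.1318  0.07  ] top [ 0.462  -0.1326  0.07  ]
```

>>> arm_command:
  plan:
    - [[1.5,-0.1,-2],0]
    - [[2.04,-0.12,-4],0]
    - [[2.04,-0.12,-6],0]
    - [[2.04,-0.12,-7.6],0]
    - [[2.04,-0.12,-8.9],0]

```text
time: 1.9
position: [0.4575, -0.1369, 0.0374]
tool_rot: [0.031, 0.707, -0.706, -0.034]
ft_force: [0.4, 0.3, -0.1]
grip_width: 0.0872
```

>>> arm_command:
  plan:
    - [[0,0,0],0]
    - [[0,0,0],0]

```text
time: 2.1
position: [0.4584, -0.1368, 0.0401]
tool_rot: [0.032, 0.707, -0.706, -0.033]
ft_force: [-0.5, 0.6, 0.4]
grip_width: 0.0869
```

Run:
```python
from h import *
from rig import get_obs, camera
c=camera("wrist");pickle.dump(c,open("w2.pkl","wb"));cv2.imwrite("pics/w2.png",c["pixels"][:,:,::-1])
c=camera("side");pickle.dump(c,open("s2.pkl","wb"));crop(c,"s2",250,120,110,90,7)
o=get_obs();print(o["position"],o["tool_rot"],o["time"],o["q"],o["ft_force"])
```

```text
[ 0.46005315 -0.13716284  0.04203199] [-0.0333062  -0.7057544   0.70699071  0.03107342] 2.2 [-5.23018161e-01  6.54039420e-01  1.93562048e+00 -1.95281965e-04
  5.48324820e-01  1.13902279e+00] [ 0.22086693  0.04476978 -0.18140289]
```

View pics/w2.png

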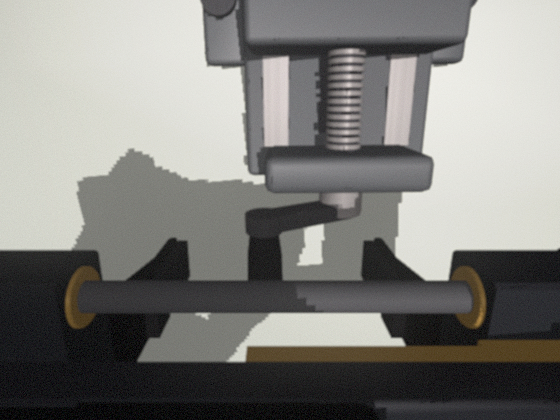

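View pics/s2.png

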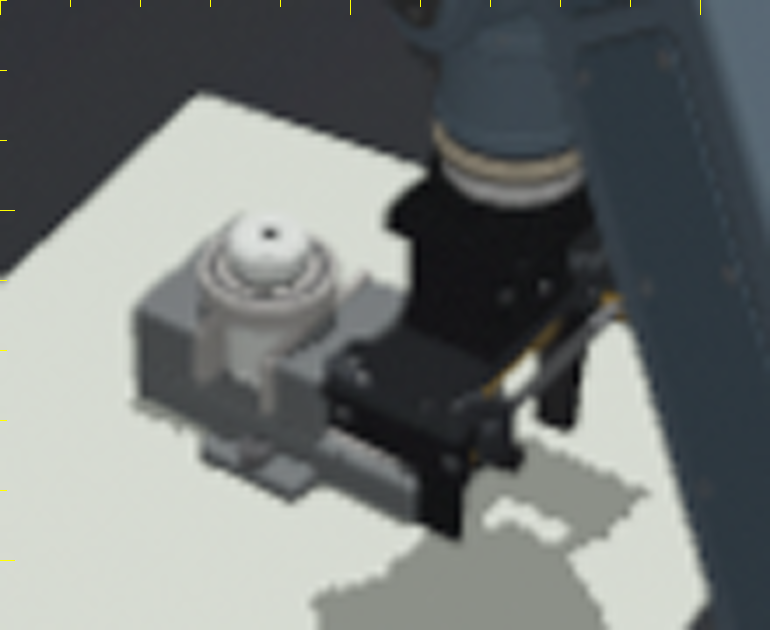

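The wrist view shows the knob at ~(265,260), between the fingers (gap centre ~275), so it lies about 4 mm to +y. I'll shift there and close.

>>> arm_command:
  plan:
    - [[0,0.14,0],0]
    - [[0,0.14,0],0]
    - [[0,0.14,0],0]
    - [[0,0.14,0],0]
    - [[0,0.14,0],0]
  fingers: -1
  force: 35

```text
time: 2.7
position: [0.4592, -0.1322, 0.0406]
tool_rot: [-0.032, -0.706, 0.707, 0.032]
ft_force: [-0.1, -0.3, -0.9]
grip_width: 0.0548
```

>>> arm_command:
  plan:
    - [[0,0,0],0]
    - [[0,0,0],0]
    - [[0,0,0],0]
    - [[0,0,0],0]
    - [[0,0,0],0]

```text
time: 3.2
position: [0.459, -0.1323, 0.0402]
tool_rot: [0.032, 0.706, -0.706, -0.032]
ft_force: [-0.7, 0.4, 1.1]
grip_width: 0.015
```

>>> arm_command:
  plan:
    - [[0,0,0],0]
    - [[0,0,0],0]
    - [[0,0,0],0]

```text
time: 3.5
position: [0.459, -0.1322, 0.0402]
tool_rot: [0.032, 0.706, -0.706, -0.032]
ft_force: [0.1, 0.0, -0.8]
grip_width: 0.0137
```

Run:
```python
from h import *
from rig import get_obs, camera
c=camera("wrist");pickle.dump(c,open("w3.pkl","wb"));cv2.imwrite("pics/w3.png",c["pixels"][:,:,::-1])
o=get_obs();print(o["position"],o["tool_rot"],o["time"],o["grip_width"],o["ft_force"])
```

```text
[ 0.45904589 -0.1322143   0.04024647] [ 0.0317995   0.70641062 -0.70637087 -0.03182806] 3.55 0.01364445571095563 [-0.0249019  -0.19724191 -1.60808468]
```

View pics/w3.png

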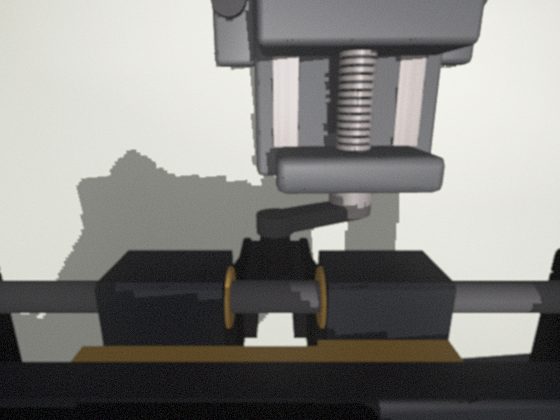

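Run:
```python
import numpy as np
t0=.43
ths=np.r_[np.arange(.43,2.8,.15),2.83,2.9,2.98,3.05,3.1]
r=1.6;v=r*np.cos(ths)-r*np.cos(t0);z=r*np.sin(ths)-r*np.sin(t0)
P=np.c_[v*.0872,v*.9962,z]
i=0
while i<len(ths)-1:
    print(np.round(ths[i+1:i+6],2),np.round(P[i+1:i+6]-P[i],2).tolist(), "abs tcp",np.round([.459,-.1322,.0402]+P[min(i+5,len(P)-1)]*.025,4));i+=5
```

```text
[0.58 0.73 0.88 1.03 1.18] [[-0.01, -0.12, 0.21], [-0.02, -0.26, 0.4], [-0.04, -0.43, 0.57], [-0.05, -0.63, 0.7], [-0.07, -0.84, 0.81]] abs tcp [ 0.4572 -0.1532  0.0605]
[1.33 1.48 1.63 1.78 1.93] [[-0.02, -0.23, 0.07], [-0.04, -0.46, 0.11], [-0.06, -0.7, 0.12], [-0.08, -0.94, 0.09], [-0.1, -1.17, 0.02]] abs tcp [ 0.4546 -0.1824  0.061 ]
[2.08 2.23 2.38 2.53 2.68] [[-0.02, -0.22, -0.1], [-0.04, -0.42, -0.23], [-0.05, -0.59, -0.39], [-0.07, -0.74, -0.58], [-0.08, -0.87, -0.79]] abs tcp [ 0.4527 -0.2041  0.0413]
[2.83 2.9  2.98 3.05 3.1 ] [[-0.01, -0.09, -0.22], [-0.01, -0.12, -0.33], [-0.01, -0.15, -0.46], [-0.01, -0.16, -0.57], [-0.01, -0.17, -0.65]] abs tcp [ 0.4523 -0.2082  0.0252]
```

>>> arm_command:
  plan:
    - [[-0.01,-0.12,0.21],0]
    - [[-0.02,-0.26,0.4],0]
    - [[-0.04,-0.43,0.57],0]
    - [[-0.05,-0.63,0.7],0]
    - [[-0.07,-0.84,0.81],0]

```text
time: 4.05
position: [0.4573, -0.1541, 0.0602]
tool_rot: [-0.032, -0.706, 0.706, 0.032]
ft_force: [3.1, -3.8, -21.1]
grip_width: 0.0138
```

>>> arm_command:
  plan:
    - [[0,0,-0.04],0]
    - [[0,0,-0.08],0]

```text
time: 4.25
position: [0.4572, -0.1539, 0.0592]
tool_rot: [-0.032, -0.706, 0.706, 0.032]
ft_force: [-1.6, -0.1, 2.7]
grip_width: 0.0137
```

>>> arm_command:
  plan:
    - [[-0.02,-0.23,0.07],0]
    - [[-0.04,-0.46,0.11],0]
    - [[-0.06,-0.7,0.12],0]

```text
time: 4.55
position: [0.4558, -0.1703, 0.0618]
tool_rot: [0.032, 0.707, -0.706, -0.032]
ft_force: [2.9, 4.2, -6.5]
grip_width: 0.0139
```

>>> arm_command:
  plan:
    - [[-0.02,-0.24,-0.05],0]
    - [[-0.04,-0.47,-0.12],0]
    - [[-0.06,-0.69,-0.22],0]

```text
time: 4.85
position: [0.4542, -0.1882, 0.056]
tool_rot: [0.032, 0.707, -0.706, -0.032]
ft_force: [3.0, 5.2, -2.5]
grip_width: 0.0137
```

>>> arm_command:
  plan:
    - [[-0.02,-0.2,-0.13],0]
    - [[-0.03,-0.37,-0.29],0]
    - [[-0.05,-0.52,-0.48],0]
    - [[-0.06,-0.65,-0.69],0]

```text
time: 5.25
position: [0.4529, -0.204, 0.0385]
tool_rot: [0.032, 0.707, -0.706, -0.032]
ft_force: [5.3, 8.3, -0.9]
grip_width: 0.014
```

>>> arm_command:
  plan:
    - [[0,-0.06,-0.11],0]
    - [[0,-0.09,-0.22],0]
    - [[0,-0.1,-0.33],0]
    - [[0,-0.1,-0.46],0]

```text
time: 5.65
position: [0.4528, -0.2071, 0.0276]
tool_rot: [-0.032, -0.706, 0.706, 0.032]
ft_force: [-0.5, 2.1, 7.0]
grip_width: 0.0136
```

>>> arm_command:
  plan:
    - [[0,-0.01,-0.08],0]
    - [[0,-0.01,-0.15],0]
    - [[0,-0.01,-0.18],0]
    - [[0,-0.01,-0.18],0]

```text
time: 6.05
position: [0.4527, -0.2075, 0.0235]
tool_rot: [-0.032, -0.706, 0.707, 0.032]
ft_force: [-0.1, 3.4, 7.8]
grip_width: 0.0136
```

Run:
```python
from h import *
from rig import get_obs, camera
c=camera("wrist");pickle.dump(c,open("w4.pkl","wb"));cv2.imwrite("pics/w4.png",c["pixels"][:,:,::-1])
o=get_obs();print(o["position"],o["tool_rot"],o["time"],o["grip_width"],o["ft_force"])
```

```text
[ 0.45272605 -0.20750379  0.02348038] [-0.03184633 -0.70620273  0.70658391  0.03166531] 6.1 0.013989523837070035 [0.51870675 2.94626793 7.9029634 ]
```

View pics/w4.png

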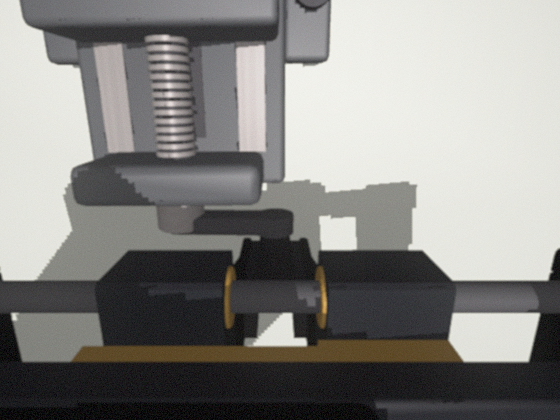

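Tangential force is about 8 N (the "tight" level), and the arm is nearly level to -y at θ≈3.1. Releasing and lifting for a look at the clamped spindle.

>>> arm_command:
  plan:
    - [[0,0,0],0]
    - [[0,0,0],0]
    - [[0,0,0],0]
    - [[0,0,0],0]
    - [[0,0,0.5],0]
  fingers: 0

```text
time: 6.6
position: [0.4518, -0.2066, 0.0345]
tool_rot: [0.031, 0.707, -0.706, -0.033]
ft_force: [-0.2, -1.0, -0.6]
grip_width: 0.0416
```

>>> arm_command:
  plan:
    - [[0,0,2],0]
    - [[0,0,4],0]
    - [[0.5,0.4,6],0]
    - [[1.2,1,7.6],0]
    - [[1.9,1.5,8.5],0]
  fingers: 1

```text
time: 7.1
position: [0.5019, -0.1697, 0.253]
tool_rot: [-0.034, -0.705, 0.708, 0.03]
ft_force: [1.0, -0.5, -1.0]
grip_width: 0.0756
```

>>> arm_command:
  plan:
    - [[0,0,0],0]

```text
time: 7.2
position: [0.5041, -0.1696, 0.2529]
tool_rot: [-0.035, -0.705, 0.708, 0.027]
ft_force: [-0.8, -0.5, -0.6]
grip_width: 0.0824
```

Run:
```python
from h import *
from rig import get_obs, camera
c=camera("wrist");pickle.dump(c,open("w5.pkl","wb"));cv2.imwrite("pics/w5.png",c["pixels"][:,:,::-1])
o=get_obs();print(o["position"],o["tool_rot"],o["time"],o["grip_width"],o["ft_force"])
crop(c,"w5c",200,0,150,150,4)
```

```text
[ 0.50145313 -0.16939855  0.25016553] [-0.03257768 -0.70544092  0.70740358  0.02952929] 7.25 0.08405787137186421 [-0.4937777  -0.05647782 -0.45848162]
```

View pics/w5.png

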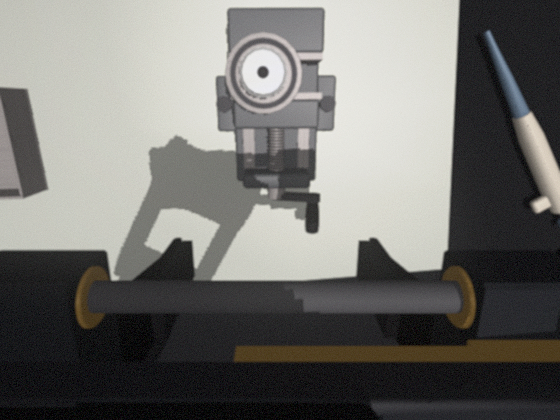

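View pics/w5c.png

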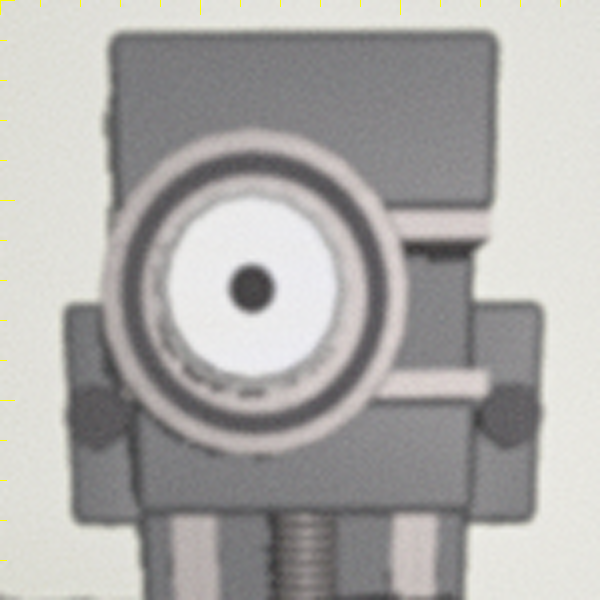

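Run:
```python
from h import *
from rig import camera
np.set_printoptions(precision=4,suppress=True)
c=pickle.load(open("w5.pkl","rb"))
print("hole",onz(c,200+252/4,288/4,.108))
a=onz(c,200+104/4,291/4,.089);b=onz(c,200+407/4,291/4,.089);print("bearing L/R",a,b,(a+b)/2,np.linalg.norm(a-b))
a=onz(c,200+255/4,130/4,.089);b=onz(c,200+255/4,453/4,.089);print("F/B",a,b,(a+b)/2)
D={}
for n in ("top","side"): D[n]=camera(n)
pickle.dump(D,open("d5.pkl","wb"))
crop(D["top"],"t5",330,140,70,95,6); crop(D["side"],"s5",260,135,75,65,8)
```

```text
hole [ 0.6034 -0.1693  0.108 ]
bearing L/R [ 0.6072 -0.1367  0.089 ] [ 0.6014 -0.2026  0.089 ] [ 0.6043 -0.1696  0.089 ] 0.06611220371903961
F/B [ 0.6363 -0.1726  0.089 ] [ 0.5701 -0.1662  0.089 ] [ 0.6032 -0.1694  0.089 ]
```

View pics/t5.png

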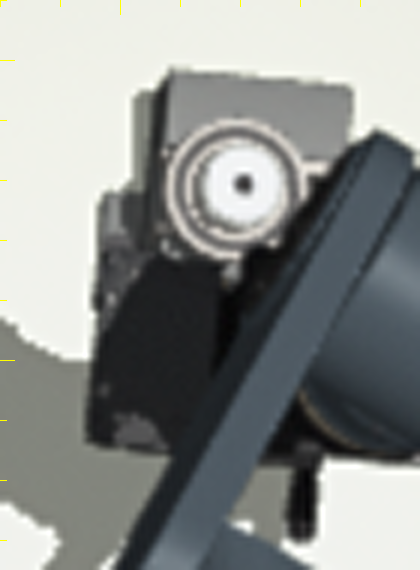

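View pics/s5.png

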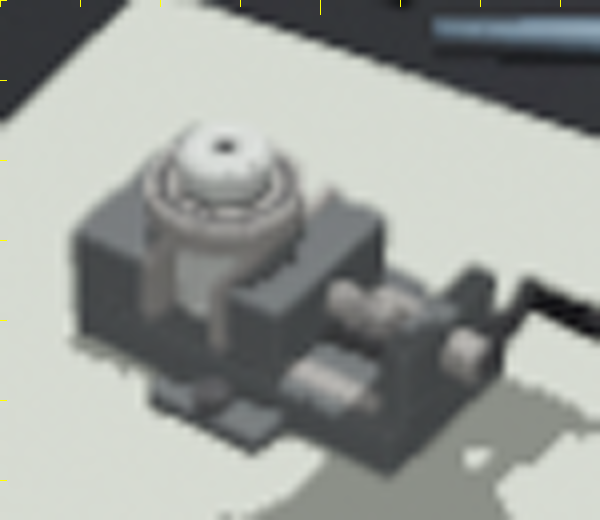

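>>> arm_command:
  plan:
    - [[0,2,-0.5],1]
    - [[0,4,-0.5],1]
    - [[0,6,-0.5],1.2]
    - [[0,8,-0.5],1.2]
    - [[0,10,-0.5],1.2]

```text
time: 7.85
position: [0.4981, 0.0799, 0.2332]
tool_rot: [0.006, -0.707, 0.707, -0.003]
ft_force: [1.4, -0.3, 0.3]
grip_width: 0.0869
```

>>> arm_command:
  plan:
    - [[0,2,-0.5],0]
    - [[0,4,-0.7],0]
    - [[0,5.2,-0.7],0]
    - [[0,5.2,-0.7],0]

```text
time: 8.25
position: [0.4981, 0.2114, 0.2154]
tool_rot: [0.008, -0.707, 0.707, -0.005]
ft_force: [-1.0, 0.2, -0.0]
grip_width: 0.0872
```

Run:
```python
from h import *
from rig import get_obs, camera
c=camera("wrist");pickle.dump(c,open("w6.pkl","wb"));cv2.imwrite("pics/w6.png",c["pixels"][:,:,::-1])
o=get_obs();print(o["position"],o["tool_rot"],o["time"],o["grip_width"],o["ft_force"])
```

```text
[0.49838155 0.20950327 0.2156123 ] [ 0.00795017 -0.70657076  0.70758352 -0.00448552] 8.3 0.08711005084298827 [-0.31391782  0.14099161  0.01938384]
```

View pics/w6.png

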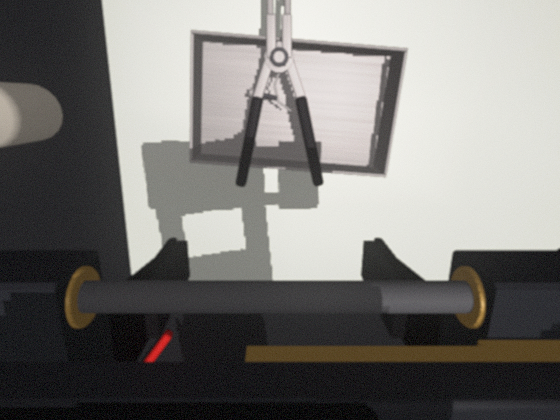

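Spindle (shaft hole at (263,72)) now at ≈(0.603,-0.169). The wrist view shows the pliers' pivot at (279,57) and the sleeve ends at (241,184)/(319,184).

Run:
```python
from h import *
from scipy.spatial.transform import Rotation as Ro
np.set_printoptions(precision=4,suppress=True)
c=pickle.load(open("w6.pkl","rb"));D=pickle.load(open("d5.pkl","rb"));T=D["top"];S=D["side"]
print("spindle",onz(T,330+244/6,140+184/6,.108),onz(S,260+225/8,135+147/8,.108))
crop(c,"w6c",220,0,130,200,3)
R=Ro.from_quat([ 0.00795017,-0.70657076,0.70758352,-0.00448552]).as_matrix();print("toolyaw",np.degrees(np.arctan2(R[1,2],R[0,2])))
g=c["pixels"].astype(int).sum(2)
m=(g<110).astype(np.uint8);m[:90]=0;m[195:]=0;m[:,:225]=0;m[:,345:]=0
n,l,s,ct=cv2.connectedComponentsWithStats(m)
for i in range(1,n):
    if s[i,4]<150: continue
    ys,xs=np.where(l==i);P=np.array([onz(c,x,y,.052) for x,y in zip(xs,ys)])[:,:2]
    mu=P.mean(0);w,V=np.linalg.eigh(np.cov((P-mu).T));d=V[:,1]*np.sign(V[0,1]);q=(P-mu)@d
    print(s[i],"mid",mu,"dir",np.degrees(np.arctan2(d[1],d[0])),"ext",q.min(),q.max(),"wid",np.ptp((P-mu)@V[:,0]))
print("pivot",onz(c,279,57,.059))
```

```text
spindle [ 0.6028 -0.1707  0.108 ] [ 0.6019 -0.1701  0.108 ]
toolyaw -88.99214333634646
pivot [0.6072 0.21   0.059 ]
```

View pics/w6c.png

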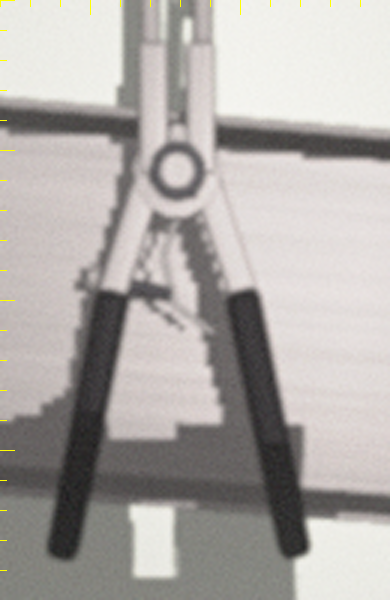

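Run:
```python
from h import *
np.set_printoptions(precision=4,suppress=True)
c=pickle.load(open("w6.pkl","rb"));f=lambda x,y,z:onz(c,220+x/3,y/3,z)
lt,le,rt,re=f(115,292,.059),f(63,552,.059),f(243,290,.059),f(294,550,.059)
print("tops mid",(lt+rt)/2,"ends mid",(le+re)/2,"pivot",f(177,171,.062))
d=(lt+rt)/2-(le+re)/2;print(np.degrees(np.arctan2(d[1],d[0])),np.linalg.norm(lt-le),np.linalg.norm(lt-rt),np.linalg.norm(le-re))
d=f(177,171,.062)-(le+re)/2;print(d,np.degrees(np.arctan2(d[1],d[0])))
```

```text
tops mid [0.5751 0.2087 0.059 ] ends mid [0.4981 0.2072 0.059 ] pivot [0.6069 0.21   0.062 ]
1.1443233129645085 0.0789257881150374 0.03690420831346145 0.07139378069388691
[0.1088 0.0028 0.003 ] 1.4904283834439245
```

>>> arm_command:
  plan:
    - [[1.5,-0.02,-1],0]
    - [[2.45,-0.04,-2.6],0]
    - [[2.45,-0.04,-4.2],0]
    - [[2.45,-0.04,-5.6],0]
    - [[2.45,-0.04,-6.6],0]

```text
time: 8.8
position: [0.5593, 0.2048, 0.0491]
tool_rot: [0.007, -0.706, 0.708, -0.002]
ft_force: [0.5, 0.3, 0.1]
grip_width: 0.0874
```

>>> arm_command:
  plan:
    - [[0,0,-0.4],0]
    - [[0,0,-0.7],0]
    - [[0,0,-0.7],0]
    - [[0,0,-0.7],0]

```text
time: 9.2
position: [0.5624, 0.2077, 0.0364]
tool_rot: [-0.004, 0.707, -0.707, 0.006]
ft_force: [0.5, -0.4, 0.2]
grip_width: 0.0869
```

Run:
```python
from h import *
from rig import get_obs, camera
c=camera("wrist");pickle.dump(c,open("w7.pkl","wb"));cv2.imwrite("pics/w7.png",c["pixels"][:,:,::-1])
o=get_obs();print(o["position"],o["tool_rot"],o["time"],o["grip_width"],o["ft_force"])
```

```text
[0.5625528  0.20796224 0.03664172] [-0.00422899  0.70721758 -0.70695764  0.00602555] 9.25 0.08651567969570387 [ 0.18399863 -0.54911533 -0.06080532]
```

View pics/w7.png

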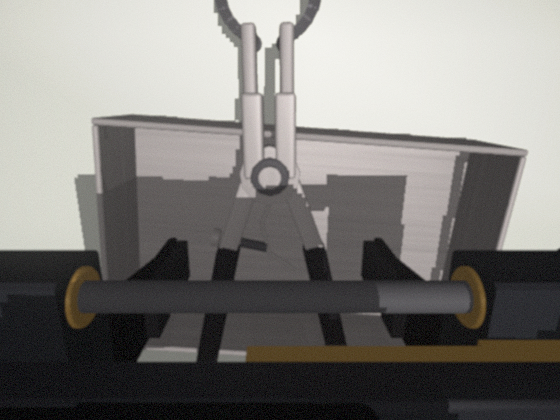

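Run:
```python
from h import *
np.set_printoptions(precision=4,suppress=True)
c=pickle.load(open("w7.pkl","rb"))
print("pivot",onz(c,270,177,.062)," ring mid approx L/R",onz(c,216,0,.025),onz(c,320,0,.025))
print("sleeve tops",onz(c,226,250,.055),onz(c,316,249,.055))
print("tips",onz(c,250,43,.025),onz(c,288,43,.025))
```

```text
pivot [0.6088 0.2106 0.062 ]  ring mid approx L/R [0.6799 0.2354 0.025 ] [0.6805 0.1897 0.025 ]
sleeve tops [0.5742 0.2297 0.055 ] [0.5752 0.19   0.055 ]
tips [0.6627 0.2206 0.025 ] [0.6629 0.2034 0.025 ]
```

>>> arm_command:
  plan:
    - [[-0.08,0.06,-0.12],0]
    - [[-0.08,0.06,-0.12],0]
    - [[-0.08,0.06,-0.12],0]
    - [[-0.08,0.06,-0.12],0]
    - [[-0.08,0.06,-0.12],0]
  fingers: -1
  force: 25

```text
time: 9.75
position: [0.5596, 0.2095, 0.0325]
tool_rot: [0.005, -0.707, 0.707, -0.005]
ft_force: [0.0, 0.1, 1.2]
grip_width: 0.055
```

>>> arm_command:
  plan:
    - [[0,0,0],0]
    - [[0,0,0],0]
    - [[0,0,0],0]
    - [[0,0,0],0]
    - [[0,0,0],0]

```text
time: 10.25
position: [0.5597, 0.2095, 0.0325]
tool_rot: [-0.005, 0.707, -0.707, 0.005]
ft_force: [-1.1, 0.4, 2.9]
grip_width: 0.0308
```

Run:
```python
from h import *
from rig import get_obs, camera
c=camera("wrist");pickle.dump(c,open("w8.pkl","wb"));cv2.imwrite("pics/w8.png",c["pixels"][:,:,::-1])
o=get_obs();print(o["position"],o["tool_rot"],o["time"],o["grip_width"],o["ft_force"])
```

```text
[0.55972025 0.20951279 0.03248397] [-0.00501316  0.70711506 -0.70706081  0.00530762] 10.3 0.030700912911843743 [-0.08273682 -0.77125238  3.24580105]
```

View pics/w8.png

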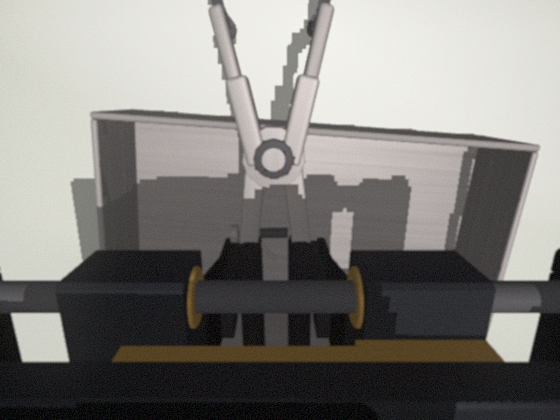

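>>> arm_command:
  plan:
    - [[0,0,0],0]
    - [[0,0,0.5],0]
    - [[0,0,1.5],0]
    - [[0,0,3],0]
    - [[0,0,4.5],0]
  force: 35

```text
time: 10.8
position: [0.5584, 0.2093, 0.1453]
tool_rot: [0.006, -0.707, 0.707, -0.004]
ft_force: [1.0, 1.4, -1.9]
grip_width: 0.0303
```

>>> arm_command:
  plan:
    - [[0,0,1.2],0]
    - [[0,0,1.6],0]
    - [[0,0,1.6],0]
    - [[0,0,1.6],0]

```text
time: 11.2
position: [0.5582, 0.2093, 0.1834]
tool_rot: [0.006, -0.707, 0.707, -0.004]
ft_force: [-0.8, 0.8, -2.6]
grip_width: 0.0303
```

Run:
```python
from h import *
from rig import get_obs, camera
D={n:camera(n) for n in ("wrist","side","top")};pickle.dump(D,open("d9.pkl","wb"));cv2.imwrite("pics/w9.png",D["wrist"]["pixels"][:,:,::-1])
o=get_obs();print(o["position"],o["tool_rot"],o["time"],o["grip_width"],o["ft_force"])
crop(D["side"],"s9",160,110,140,110,5);crop(D["top"],"t9",190,90,110,110,6)
```

```text
[0.55818569 0.20920257 0.18265249] [ 0.0066761  -0.70683432  0.70733848 -0.00359881] 11.35 0.030321525413278965 [-0.35520022  0.02404129 -2.30051473]
```

View pics/w9.png

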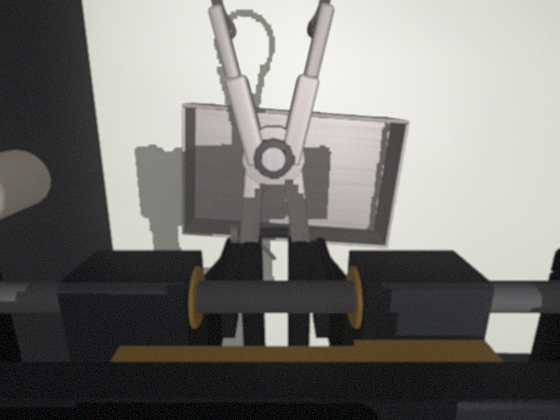

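View pics/s9.png

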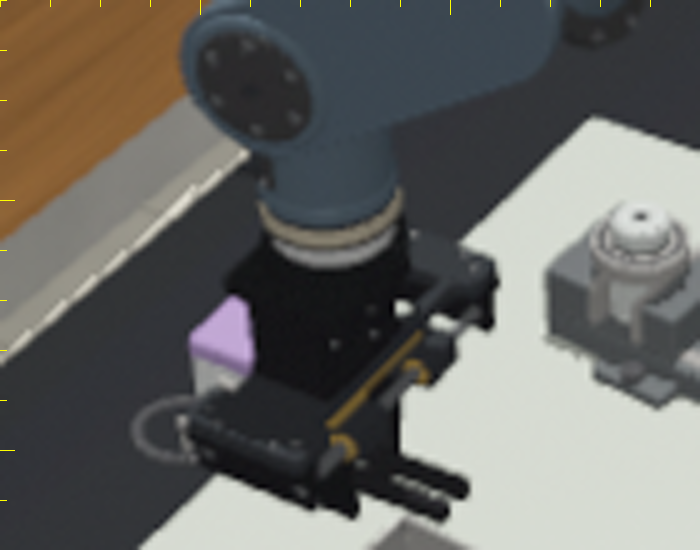

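View pics/t9.png

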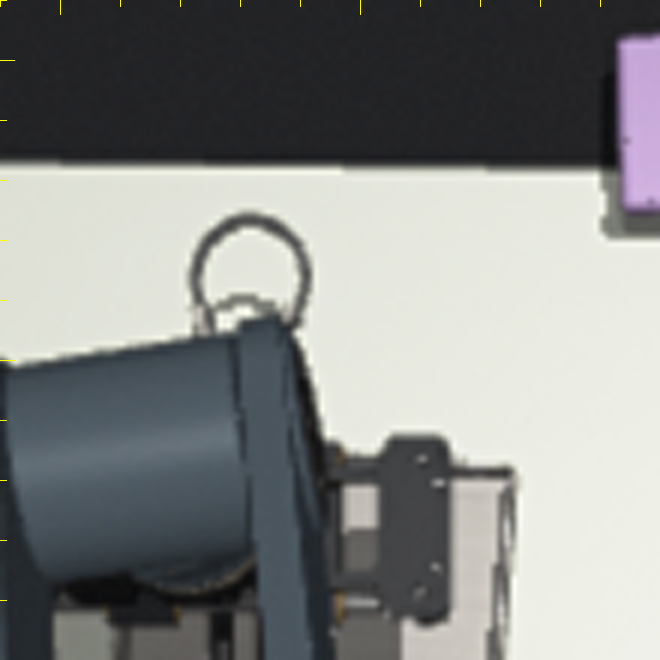

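Run:
```python
from h import *
np.set_printoptions(precision=4,suppress=True)
D=pickle.load(open("d9.pkl","rb"));T,S,W=D["top"],D["side"],D["wrist"]
z=.1744
# ring points on outer edge of top crop
f=lambda x,y:onz(T,190+x/6,90+y/6,z)
L,Rr,U=f(191,272),f(311,275),f(250,213)
print("ring outer L,R,far",L,Rr,U,"width",np.linalg.norm(L-Rr))
print("centre guess",(L+Rr)/2, "from far", U-[0.0275,0,0])
g=T["pixels"].astype(int).sum(2)
m=(g<400)&(g>0)
pts=[]
for v in range(124,143):
    for u in range(219,245):
        if m[v,u]: pts.append((u,v))
print(len(pts))
P=np.array([onz(T,u,v,z)[:2] for u,v in pts])
# circle fit by lstsq
A=np.c_[2*P,np.ones(len(P))];s=np.linalg.lstsq(A,(P**2).sum(1),rcond=None)[0];r=np.sqrt(s[2]+s[0]**2+s[1]**2)
res=np.hypot(*(P-s[:2]).T)-r
k=abs(res)<.004
P=P[k];A=np.c_[2*P,np.ones(len(P))];s=np.linalg.lstsq(A,(P**2).sum(1),rcond=None)[0];r=np.sqrt(s[2]+s[0]**2+s[1]**2)
print("circle",s[:2],r,k.sum())
print("pivot wrist",onz(W,273,157,.2014+.010))
tcp=np.array([.5582,.2092])
print("ring rel tcp",s[:2]-tcp)
print("side predicted ring px",proj(S,[s[0],s[1],z]))
```

```text
ring outer L,R,far [0.6848 0.2383 0.1744] [0.684  0.1844 0.1744] [0.7118 0.2123 0.1744] width 0.053867139363967496
centre guess [0.6844 0.2113 0.1744] from far [0.6843 0.2123 0.1744]
87
circle [0.6857 0.2128] 0.024074309578379395 73
pivot wrist [0.6131 0.211  0.2114]
ring rel tcp [0.1275 0.0036]
side predicted ring px [194.9495 195.6854]
```

>>> arm_command:
  plan:
    - [[-0.2,-1,0],0]
    - [[-0.6,-2.6,0],0]
    - [[-1,-4.3,0],0]
    - [[-1.4,-6,0],0]
    - [[-1.8,-7.7,0],0]

```text
time: 11.85
position: [0.5133, 0.0157, 0.1836]
tool_rot: [-0.006, 0.707, -0.707, 0.005]
ft_force: [1.9, -0.6, -1.1]
grip_width: 0.0304
```

>>> arm_command:
  plan:
    - [[-0.4,-1.7,0],0]
    - [[-0.8,-3.4,0],0]
    - [[-1.1,-5.1,0],0]
    - [[-1.4,-6.6,0],0]
    - [[-1.5,-7.5,0],0]

```text
time: 12.35
position: [0.4759, -0.1731, 0.1837]
tool_rot: [-0.005, 0.707, -0.707, 0.004]
ft_force: [0.5, 0.9, -1.4]
grip_width: 0.03
```

>>> arm_command:
  plan:
    - [[0,-0.1,-0.5],0]
    - [[0,-0.1,-1],0]
    - [[0,-0.1,-1],0]
    - [[0,-0.1,-1],0]

```text
time: 12.75
position: [0.4765, -0.1727, 0.159]
tool_rot: [-0.006, 0.708, -0.707, 0.004]
ft_force: [0.5, 0.2, -1.6]
grip_width: 0.0305
```

Run:
```python
from h import *
from rig import get_obs, camera
D={n:camera(n) for n in ("wrist","side","top")};pickle.dump(D,open("d10.pkl","wb"));cv2.imwrite("pics/w10.png",D["wrist"]["pixels"][:,:,::-1])
o=get_obs();print(o["position"],o["tool_rot"],o["time"],o["grip_width"],o["ft_force"])
crop(D["side"],"s10",240,110,110,90,7);crop(D["top"],"t10",320,110,110,90,7)
```

```text
[ 0.47743002 -0.17289713  0.16011229] [ 0.00517224 -0.70694488  0.7072276  -0.00559556] 12.9 0.030455601797283318 [-0.30841254  0.52223855 -1.80376391]
```

View pics/w10.png

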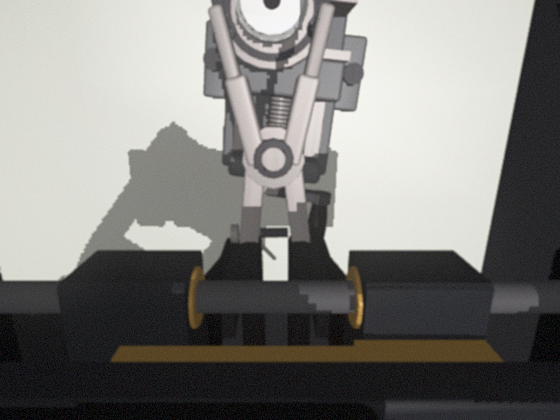

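View pics/s10.png

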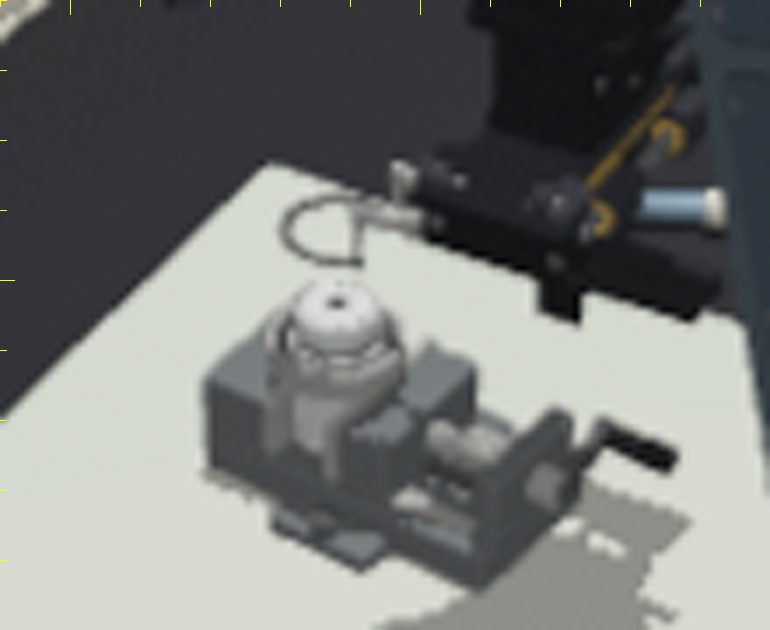

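View pics/t10.png

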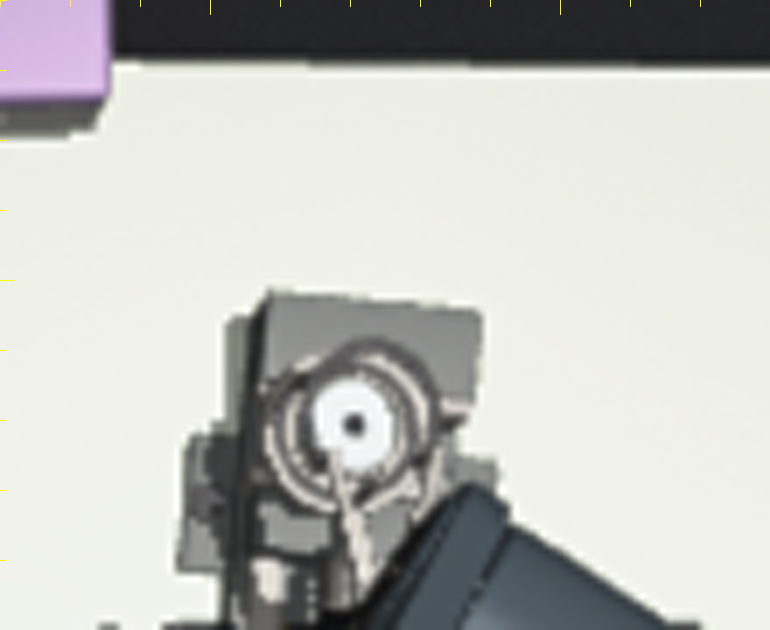

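Run:
```python
from h import *
np.set_printoptions(precision=4,suppress=True)
D=pickle.load(open("d10.pkl","rb"));T,S,W=D["top"],D["side"],D["wrist"]
z=.1518
print("top ring",onz(T,320+376/7,110+403/7,z))
print("top hole",onz(T,320+354/7,110+423/7,.108),"side hole",onz(S,240+336/7,110+302/7,.108),"wrist hole",onz(W,272,2,.108))
pc=np.array([.4774,-.1729])+[.127,.003];print("pred ring",pc)
a=np.linspace(0,2*np.pi,73)
C=np.array([proj(S,[pc[0]+.0243*np.cos(t),pc[1]+.0243*np.sin(t),z]) for t in a])
C=(C-[240,110])*7
print("side pred left",C[C[:,0].argmin()],"top",C[C[:,1].argmin()],"bot",C[C[:,1].argmax()],"meas left (283,228) top(345,200) bot(345,262)")
C=np.array([proj(T,[pc[0]+.0243*np.cos(t),pc[1]+.0243*np.sin(t),z]) for t in a]);C=(C-[320,110])*7
print("top pred left",C[C[:,0].argmin()],"right",C[C[:,0].argmax()],"top",C[C[:,1].argmin()],"bot",C[C[:,1].argmax()])
b=7*(proj(S,[pc[0]+.001,pc[1],z])-proj(S,[pc[0],pc[1],z])),7*(proj(S,[pc[0],pc[1]+.001,z])-proj(S,[pc[0],pc[1],z])),7*(proj(S,[pc[0],pc[1],z+.001])-proj(S,[pc[0],pc[1],z]));print("per mm",b)
```

```text
top ring [ 0.6056 -0.1722  0.1518]
top hole [ 0.6035 -0.1705  0.108 ] side hole [ 0.6029 -0.171   0.108 ] wrist hole [ 0.6027 -0.1691  0.108 ]
pred ring [ 0.6044 -0.1699]
side pred left [280.0409 227.6917] top [332.339  197.5858] bot [330.7861 258.5591] meas left (283,228) top(345,200) bot(345,262)
top pred left [306.8131 405.1489] right [433.0543 406.6245] top [370.1315 343.4625] bot [369.6872 468.4477]
per mm (array([-1.8209, -0.6295]), array([-1.0888,  1.0854]), array([-0.0151, -1.7311]))
```

Run:
```python
from h import *
D=pickle.load(open("d10.pkl","rb"))
crop(D["side"],"s10z",270,125,50,40,15);crop(D["top"],"t10z",345,145,50,50,12)
```

```text
(no output)
```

View pics/s10z.png

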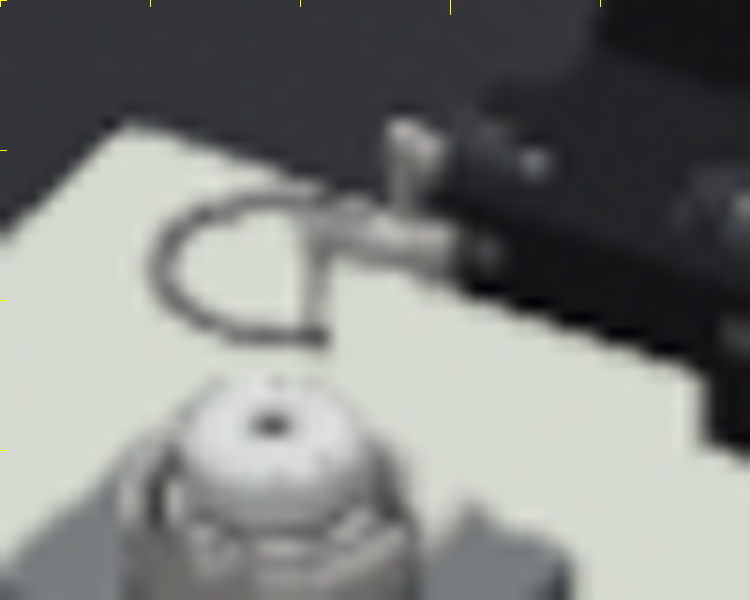

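View pics/t10z.png

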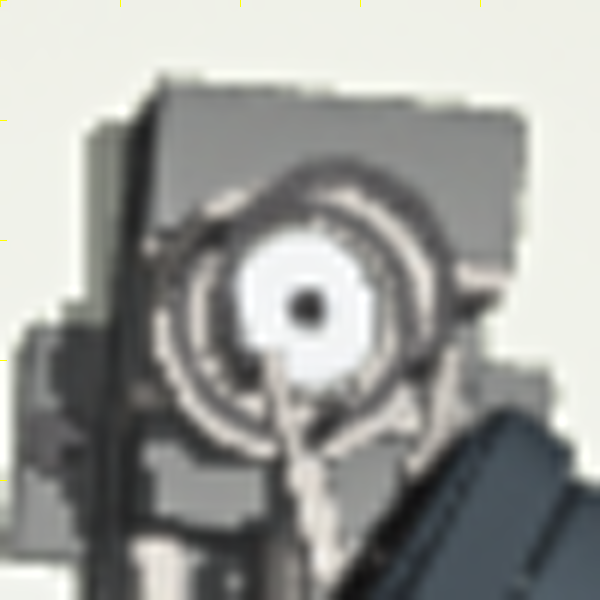

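>>> arm_command:
  plan:
    - [[0,0.01,-0.5],0]
    - [[0,0.01,-1],0]
    - [[0,0.01,-1.4],0]
    - [[0,0.01,-1.45],0]
    - [[0,0.01,-1.45],0]

```text
time: 13.4
position: [0.4771, -0.1726, 0.1235]
tool_rot: [-0.005, 0.707, -0.707, 0.005]
ft_force: [0.1, 0.1, -2.9]
grip_width: 0.0307
```

Run:
```python
from h import *
from rig import get_obs, camera
D={n:camera(n) for n in ("wrist","side","top")};pickle.dump(D,open("d11.pkl","wb"));crop(D["wrist"],"w11",180,0,190,180,4)
o=get_obs();print(o["position"],o["tool_rot"],o["time"],o["grip_width"],o["ft_force"])
crop(D["side"],"s11",265,130,50,40,15);crop(D["top"],"t11",345,145,50,50,12)
```

```text
[ 0.47751215 -0.17298601  0.12408098] [ 0.00482449 -0.70685123  0.70732369 -0.0055908 ] 13.55 0.030302625963630894 [ 0.25846234  1.18668991 -1.59593833]
```

View pics/w11.png

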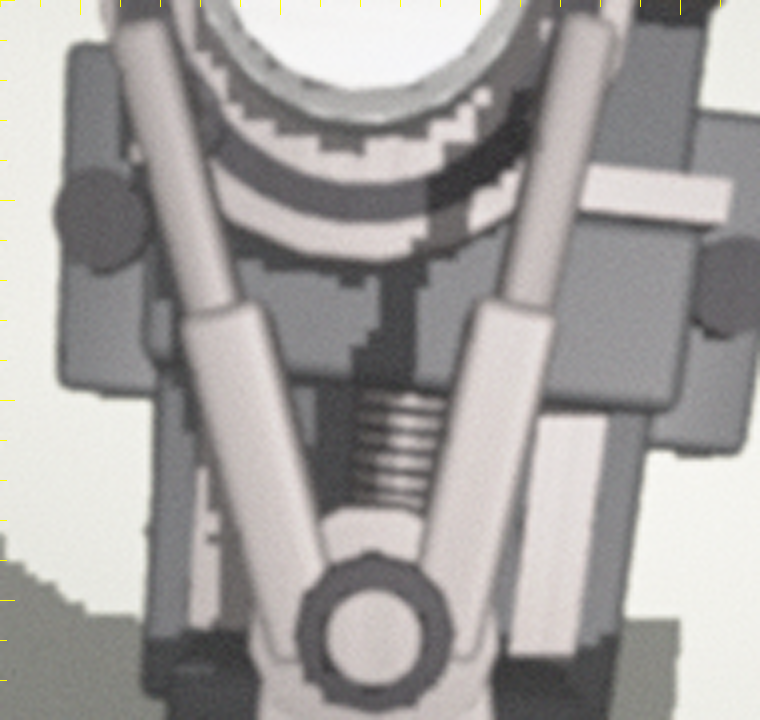

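View pics/s11.png

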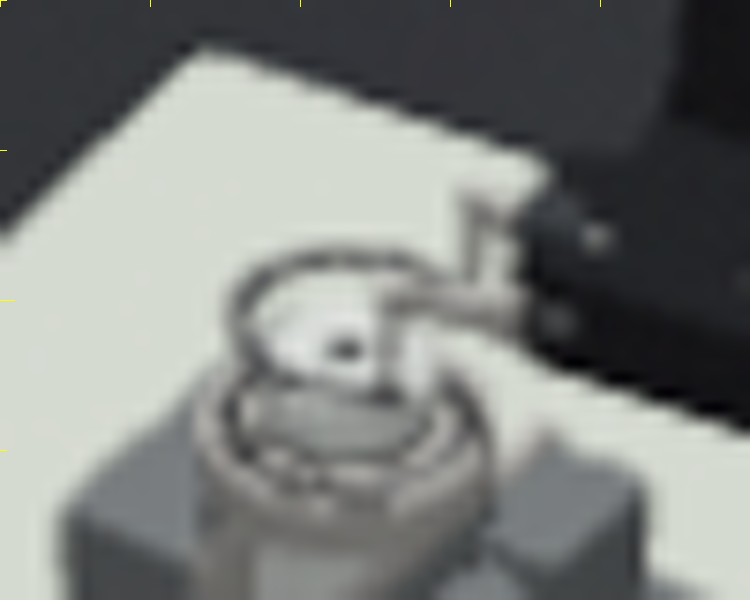

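View pics/t11.png

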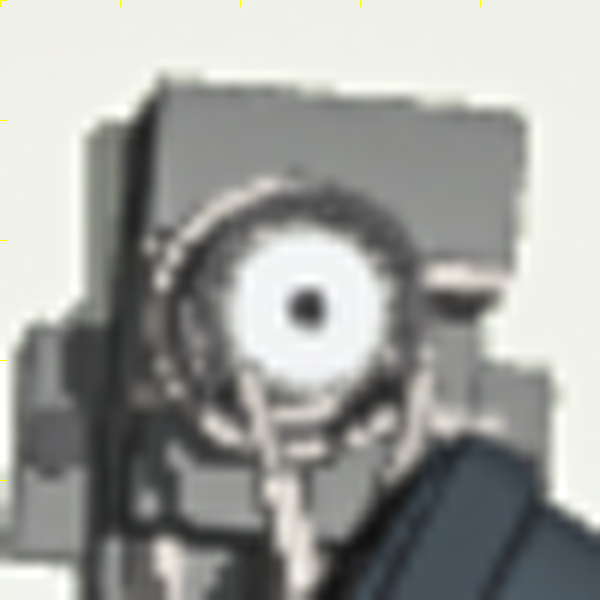

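Run:
```python
from h import *
np.set_printoptions(precision=4,suppress=True)
D=pickle.load(open("d11.pkl","rb"));T,S,W=D["top"],D["side"],D["wrist"]
z=.1157
print("top ring",onz(T,345+305/12,145+300/12,z),"hole",onz(T,345+306/12,145+306/12,.108))
w=lambda x,y,z:onz(W,180+x/4,y/4,z)
print("pivot",w(375,633,.1157+.020+.016))
print("jaw L/R at row 25",w(140,25,.142),w(580,25,.142),(w(140,25,.142)+w(580,25,.142))/2)
print("shaft 40 edge L,R row0", w(205,0,.105),w(525,0,.105)," near edge bottom",w(365,120,.100), w(365,93,.108))
print("bearing outer near",w(365,260,.089))
# side: ring outer left 228,320?
print("side hole",onz(S,265+346/15,130+348/15,.108))
pc=onz(T,345+305/12,145+300/12,z)
a=np.linspace(0,2*np.pi,73)
for q in ([.4775+.127,-.173+.003],pc[:2]):
    C=np.array([proj(S,[q[0]+.027*np.cos(t),q[1]+.027*np.sin(t),z]) for t in a]);C=(C-[265,130])*15
    print("side pred left",C[C[:,0].argmin()],"top",C[C[:,1].argmin()],"bot",C[C[:,1].argmax()])
```

```text
top ring [ 0.6036 -0.1689  0.1157] hole [ 0.6032 -0.1703  0.108 ]
pivot [ 0.5315 -0.1712  0.1517]
jaw L/R at row 25 [ 0.5854 -0.149   0.142 ] [ 0.586  -0.1892  0.142 ] [ 0.5857 -0.1691  0.142 ]
shaft 40 edge L,R row0 [ 0.5963 -0.1508  0.105 ] [ 0.5969 -0.1874  0.105 ]  near edge bottom [ 0.5849 -0.1692  0.1   ] [ 0.5864 -0.1692  0.108 ]
bearing outer near [ 0.5702 -0.1692  0.089 ]
side hole [ 0.6026 -0.1708  0.108 ]
side pred left [215.5394 319.4584] top [338.2987 247.4505] bot [334.6755 393.5494]
side pred left [216.2308 323.2871] top [339.0545 251.1964] bot [335.4462 397.4677]
```

>>> arm_command:
  plan:
    - [[0,-0.03,0],0]
    - [[0,-0.03,-0.15],0]
    - [[0,-0.03,-0.3],0]
    - [[0,-0.03,-0.4],0]

```text
time: 13.95
position: [0.4768, -0.1734, 0.1131]
tool_rot: [-0.005, 0.707, -0.707, 0.005]
ft_force: [0.2, -0.3, -2.0]
grip_width: 0.03
```

>>> arm_command:
  plan:
    - [[0,0,-0.1],0]
    - [[0,0,-0.2],0]
    - [[0,0,-0.2],0]

```text
time: 14.25
position: [0.4768, -0.1734, 0.1081]
tool_rot: [-0.005, 0.707, -0.707, 0.005]
ft_force: [0.0, 0.6, -2.2]
grip_width: 0.0305
```

Run:
```python
from h import *
from rig import get_obs, camera
D={n:camera(n) for n in ("wrist","side","top")};pickle.dump(D,open("d12.pkl","wb"));crop(D["wrist"],"w12",180,0,190,180,4)
o=get_obs();print(o["position"],o["tool_rot"],o["time"],o["grip_width"],o["ft_force"])
crop(D["side"],"s12",265,130,50,40,15);crop(D["top"],"t12",345,145,50,50,12)
```

```text
[ 0.47710901 -0.1735265   0.10854943] [ 0.00517871 -0.70707206  0.70710326 -0.00522205] 14.4 0.030401679021059363 [ 0.17040083  0.27047893 -2.22227106]
```

View pics/w12.png

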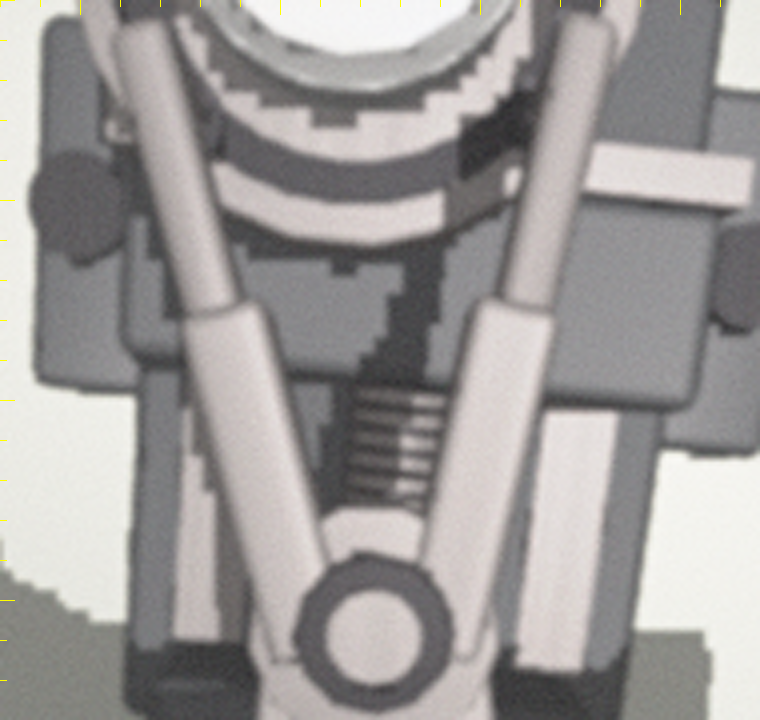

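View pics/s12.png

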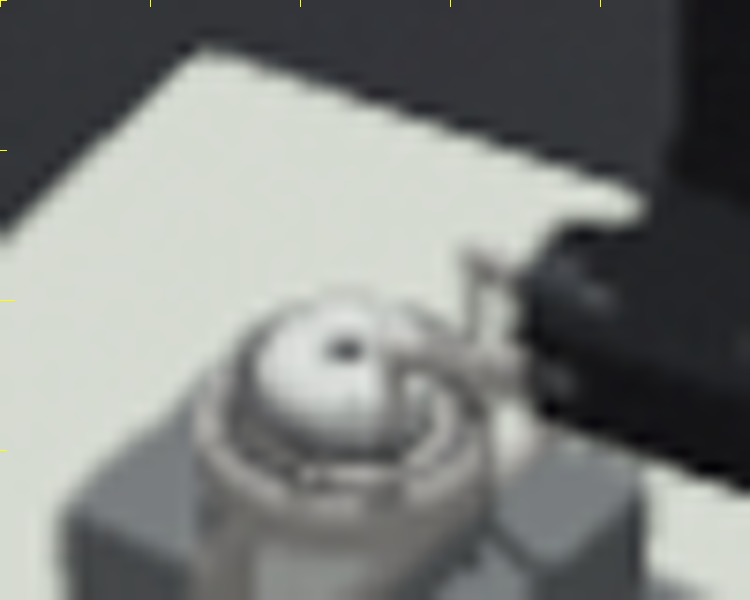

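View pics/t12.png

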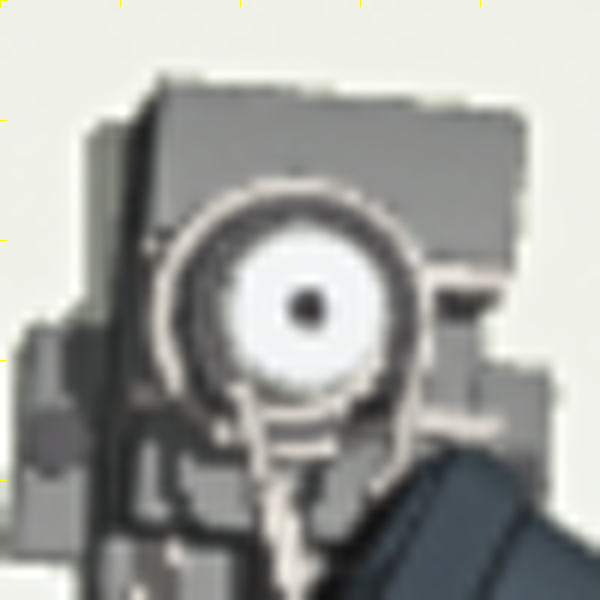

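Ring is around the shaft without contact force; wrist view shows the shaft arc centred at u≈360 between the jaws (140 and 590). Descending to the bearing.

>>> arm_command:
  plan:
    - [[0,0,-0.1],0]
    - [[0,0,-0.2],0]
    - [[0,0,-0.28],0]
    - [[0,0,-0.28],0]
    - [[0,0,-0.28],0]

```text
time: 14.9
position: [0.477, -0.1735, 0.1015]
tool_rot: [-0.005, 0.707, -0.707, 0.005]
ft_force: [0.2, 0.1, -1.4]
grip_width: 0.0302
```

>>> arm_command:
  plan:
    - [[0,0,-0.03],0]
    - [[0,0,-0.06],0]
    - [[0,0,-0.06],0]
    - [[0,0,-0.06],0]

```text
time: 15.3
position: [0.477, -0.1735, 0.1001]
tool_rot: [-0.005, 0.707, -0.707, 0.005]
ft_force: [0.1, -0.2, -2.3]
grip_width: 0.0303
```

>>> arm_command:
  plan:
    - [[0,0,-0.03],0]
    - [[0,0,-0.04],0]
    - [[0,0,-0.04],0]
    - [[0,0,-0.04],0]

```text
time: 15.7
position: [0.477, -0.1735, 0.099]
tool_rot: [-0.005, 0.707, -0.707, 0.005]
ft_force: [0.7, -0.4, -1.8]
grip_width: 0.0303
```

>>> arm_command:
  plan:
    - [[0,0,-0.03],0]
    - [[0,0,-0.04],0]
    - [[0,0,-0.04],0]
    - [[0,0,-0.04],0]

```text
time: 16.1
position: [0.4771, -0.1735, 0.0981]
tool_rot: [0.005, -0.707, 0.707, -0.005]
ft_force: [-0.1, 0.5, -0.7]
grip_width: 0.03
```

>>> arm_command:
  plan:
    - [[0,0,-0.02],0]
    - [[0,0,-0.02],0]
    - [[0,0,-0.02],0]

```text
time: 16.4
position: [0.477, -0.1735, 0.0976]
tool_rot: [-0.005, 0.707, -0.707, 0.005]
ft_force: [-0.2, -0.2, -2.0]
grip_width: 0.0304
```

Run:
```python
from h import *
from rig import get_obs, camera
F=[]
D={}
for n in ("wrist","side","top"):
    D[n]=camera(n);F.append(get_obs()["ft_force"])
pickle.dump(D,open("d13.pkl","wb"));crop(D["wrist"],"w13",180,0,190,180,4)
o=get_obs();print(o["position"],o["time"],o["grip_width"],np.round(F,2))
crop(D["side"],"s13",265,130,50,40,15)
```

```text
[ 0.47703056 -0.17349652  0.09757578] 16.55 0.030295323172520205 [[-0.08  1.05 -1.  ]
 [-0.93  0.26 -0.91]
 [-0.59 -0.16 -0.9 ]]
```

View pics/w13.png

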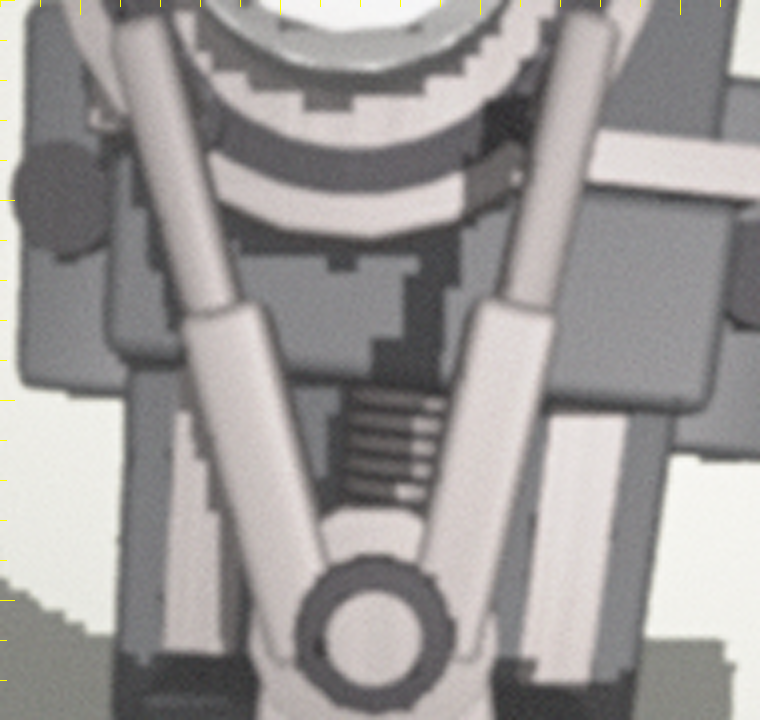

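View pics/s13.png

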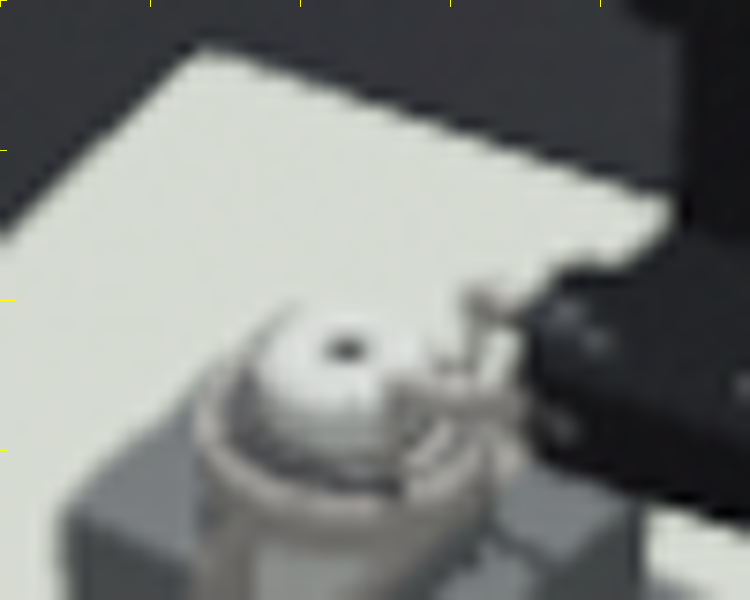

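>>> arm_command:
  plan:
    - [[0,0,-0.02],0]
    - [[0,0,-0.03],0]
    - [[0,0,-0.03],0]
    - [[0,0,-0.03],0]

```text
time: 16.95
position: [0.4769, -0.1735, 0.0968]
tool_rot: [-0.005, 0.707, -0.707, 0.005]
ft_force: [-1.6, 0.1, 0.2]
grip_width: 0.0301
```

Run:
```python
import numpy as np
from rig import get_obs, camera
F=[];M=[]
for i in range(4):
    camera("wrist");o=get_obs();F.append(o["ft_force"]);M.append(o["moment"])
print(o["position"],o["time"],o["grip_width"],np.round(F,2),np.round(np.mean(M,0),3))
```

```text
[ 0.47696255 -0.17346108  0.09679561] 17.15 0.030150980012342544 [[-1.53 -0.41 -0.16]
 [-1.14  0.02  0.1 ]
 [-0.81  0.33  0.22]
 [-1.28  0.49  0.2 ]] [-0.035  0.15  -0.007]
```

>>> arm_command:
  plan:
    - [[0,0,0.02],0]
    - [[0,0,0.02],0]
    - [[0,0,0.02],0]
    - [[0,0,0.02],0]

```text
time: 17.55
position: [0.4771, -0.1735, 0.0973]
tool_rot: [0.005, -0.707, 0.707, -0.005]
ft_force: [-0.3, 0.4, -1.6]
grip_width: 0.0303
```

Run:
```python
from h import *
from rig import get_obs, camera
F=[];D={}
for n in ("wrist","side","top"):
    D[n]=camera(n);F.append(get_obs()["ft_force"])
pickle.dump(D,open("d14.pkl","wb"))
o=get_obs();print(o["position"],o["time"],o["grip_width"],np.round(F,2))
crop(D["side"],"s14",265,130,50,40,15);crop(D["top"],"t14",345,145,50,50,12)
# levelness: jaw features in wrist image now vs just lifted, by template match
A=pickle.load(open("w8.pkl","rb"))["pixels"];B=D["wrist"]["pixels"]
g=lambda i:cv2.cvtColor(i,cv2.COLOR_RGB2GRAY)
for nm,(u,v,w,h) in dict(pivot=(255,138,37,37),Lstep=(226,62,24,30),Rstep=(294,62,24,30),Ltip=(208,2,22,20),Rtip=(314,2,22,20)).items():
    t=g(A)[v:v+h,u:u+w];m=cv2.matchTemplate(g(B)[max(0,v-12):v+h+12,u-12:u+w+12],t,cv2.TM_CCOEFF_NORMED);_,s,_,p=cv2.minMaxLoc(m)
    print(nm,round(s,2),p[0]-12,p[1]-(v-max(0,v-12)))
```

```text
[ 0.47711342 -0.17350783  0.09729044] 17.7 0.03059891012833125 [[-1.22  0.33 -0.29]
 [-1.35  0.07 -0.64]
 [-1.73 -0.81 -1.07]]
pivot 0.98 0 0
Lstep 0.37 -12 12
Rstep 0.58 -1 0
Ltip 0.67 -1 0
Rtip 0.78 1 -1
```

View pics/s14.png

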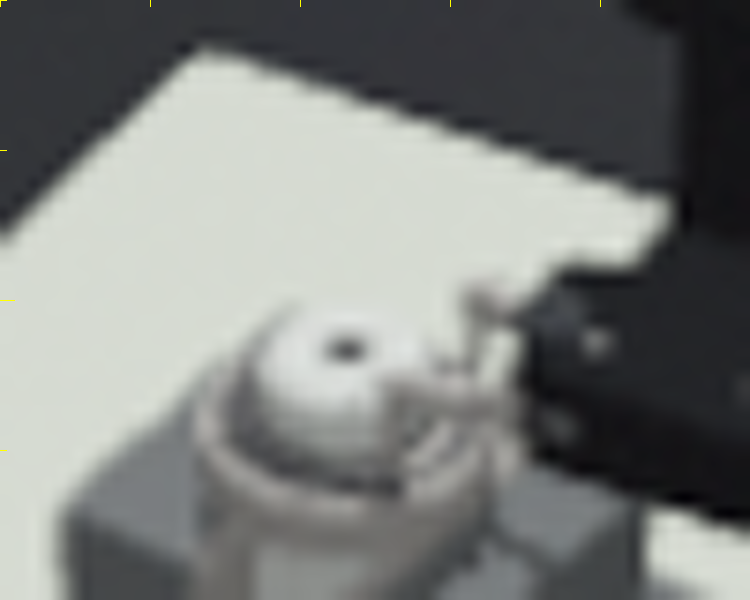

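View pics/t14.png

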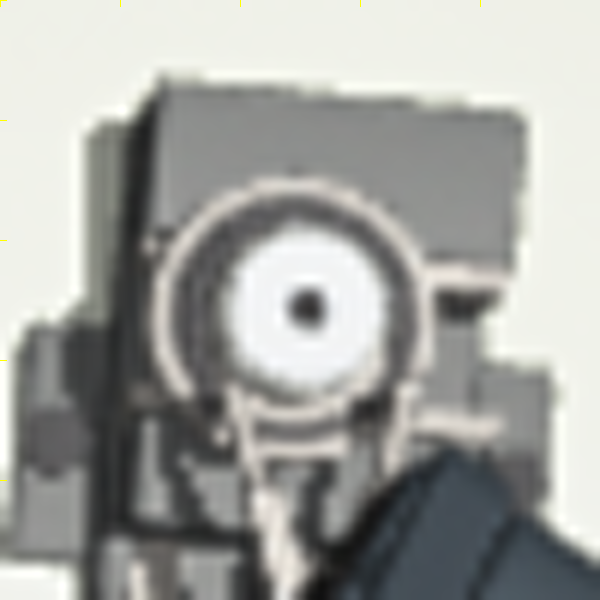

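Run:
```python
from h import *
a=pickle.load(open("w8.pkl","rb"));b=pickle.load(open("d14.pkl","rb"))["wrist"]
crop(a,"c8",190,0,170,90,4);crop(b,"c14",190,0,170,90,4)
i=np.vstack([cv2.imread("pics/c8.png"),cv2.imread("pics/c14.png")][:2])[:720]
cv2.imwrite("pics/cmp.png",cv2.resize(i,None,fx=.83,fy=.83))
```

```text
(no output)
```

View pics/cmp.png

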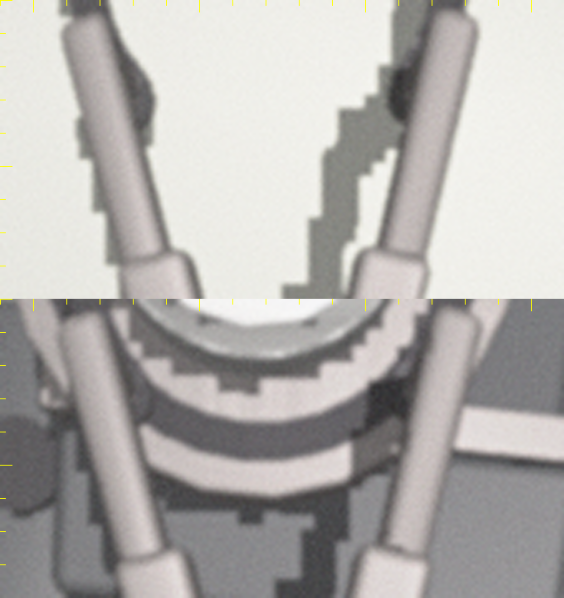

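Level to within about 0.02 rad: jaw separation is 416 px → 420 px against the picture on the tray. The ring is concentric with the bearing, the contact is about 1 N, and the grip width is unchanged at the stop. Handing in.

Run:
```python
from rig import hand_in
print(hand_in())
```

```text
the job is handed in; nothing more can be done
None
```

I carried out the whole job and handed it in at about 17.7 s. No verdict was reported, so success rests on my own checks below.

**What I did**
- **Vise:** I pinched the crank knob and turned it from about 0.43 to about 3.1 rad.
- **Pliers:** I squeezed the black-handled pliers on the tray to their stop, raised the grip to 35 N and lifted them.
- **Ring:** I held the spread ring above the shaft, then lowered it over the end and down until it lay lightly on the bearing.

**Last checks**
- **Clamping:** the knob resisted with about 8 N at the end of cranking, the level given for tight. I have no direct reading of the jaw force.
- **Squeeze:** the fingers read 30.3–30.6 mm, about 1.5 mm under the 32 mm expected at the stop. The reading was low by the same amount on the 15 mm knob, so I take the pliers as fully squeezed.
- **Height and contact:** the gripper height puts the ring on the bearing. The push on the bearing was 2 N at most, and about 1 N after I backed off 0.5 mm.
- **Centring:** the last top view shows the ring concentric with the bearing.
- **Level:** the jaw spacing in the wrist picture changed by about 1 % from the flat-on-tray picture, which allows a tilt of at most about 0.02 rad.

**Disagreements**
- Just before the descent, the top and wrist views agreed within about 1.5 mm. The side view differed by up to 3 mm at its coarse resolution. The ring then went over the shaft with no side force.
- In the level check, the two wrist pictures matched poorly on one jaw feature (0.37), so I compared them by eye.
- A small side force of about 1.2 N, which I did not explain, remained while the ring rested on the bearing.

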